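# Load a tile into the drilling jig

## Robot

A 7-joint arm with a two-finger parallel gripper is mounted at the origin on the work surface; the furniture and walls round the work are solid. World frame = base frame: x ahead of the robot, y to its left, z up, the work surface at z = 0. Lengths are in m, angles in rad, forces in N, time in s.
With the tool pointing down it reaches from about 0.425 to 0.875 m from the base axis. Payload 4.7 kg.
Tool frame: the origin (TCP) lies on the centre line of the jaws, within the pads' length; the fingertips stand 14 mm ahead of it and the grasp point (between the pads) lies 5 mm behind it (bot.tip_extent is the distance from the TCP to the fingertips, in m); z points along the fingers, y is the direction in which the jaws open and shut (so a half turn about z gives the same grasp; the last joint's range is limited). The gripper opens to 87 mm and grips with 3 to 60 N. Pads are 19 mm wide; open, the fingers measure 117 mm over their backs; the gripper's body (75 mm by 190 mm) begins 51 mm behind the grasp point.
Start: joints at [1.21, 0.321, -0.07, 1.45, 0.023, 1.371, -0.057], TCP at [0.238, -0.605, 0.206] pointing down, gripper open.
Joint ranges: [-2.86, 2.86], [-0.3, 2.09], [-1.38, 1.24], [0.06, 2.45], [-1.56, 4.7], [0.09, 2.05], [-2.69, 2.69]. Speed limits (rad/s): [2.57, 2.57, 3.14, 3.14, 3.14, 3.14, 3.14].

## Interface

Orientations are given as [roll, pitch, yaw] about the fixed x, y, z axes, in that order (R = Rz(yaw) Ry(pitch) Rx(roll)).
In Python, from rig import bot, camera, camera_params, workorder, finder gives the robot as it stands. The module is installed in compiled form; this text tells all that it offers.
- The arm moves only by the tool apply_moves, never from a script. Its argument "steps" is a list of rows, each an object with "hand": the opening, from 0 (shut) to 1 (fully open); "delta_pos": the shift along the tool's x, y, z in cm, a list of three; "twist": the turn about the tool's z in rad. In form: [{"hand": hand, "delta_pos": [tx, ty, tz], "twist": twist}, ...]. A call has 1 to 12 rows; each row is the pose to reach, as a shift and turn from the pose commanded when the call began, along the tool's axes at that moment; what a row does not reach only later rows make up. A row lasts 1/8 s, in which the tool goes at most 62.5 mm and 10.7 degrees, less where a joint would pass 70% of its speed; a pose out of reach is approached as far as the arm can. A call with a gripper value outside its range is refused whole. The fingers move at their own pace and stop on an object; the grip force is fixed at half the most. Time passes only in rows, so rows that repeat a pose let the fingers close. It gives the time, the measured TCP pose, the force and the opening at its end, in the units of the state.
- bot.read_state(): the state, without advancing time (a new reading comes with each control period).
- camera(name): name is "scene" or "top" or "wrist"; returns the picture (400x640x3 uint8, red, green, blue); there is no depth.
- camera_params(name): a dict with "fx", "fy", "cx", "cy" (pixels), "rvec" (rotation vector, rad) and "tvec" (3), from world to camera coordinates, as OpenCV has them. Camera axes: x right, y down, z forward; pixel columns grow to the right and rows downward; lengths in m; the calibration is good to about 2 mm. A picture is of the moment at which its call begins: read the wrist's pose just before it. camera_params takes no time and is no camera call; for the wrist camera it gives the pose at the moment of the call.
- workorder.sign_off(): hands the job in, once; it reports no verdict.
Trained networks look in the newest picture that a camera, given by its name, has taken for a name from the list of things; names that differ only in an ending like _2 or _b are one class to them, and where a whole thing is asked for, a point or a joint stands for the part that bears it (a point fixed in the world has none). Each returns a list of dicts, best first, with "score" (0 to 1); they miss things now and then, are a little off and sometimes report something else, mostly with a low value. They report only what shows in the picture. A call takes as long as a camera call. They do not tell look-alikes from the thing itself.
- finder.spot_in(camera, label): "pixel" ([column, row] in pixels, amid what is visible of it).
The state is a dict: "t": time; "joints": joint angles; "qvel": joint speeds; "tau": joint torques, N m; "position": TCP position; "eef_rot": TCP orientation; "contact_force": force on the tool from outside, world axes, zero at the start; "wrist_torque": the same for the moment, N m; "grip_width": finger opening in m.
Only numpy, scipy, OpenCV 4.12 (cv2) and the standard library are available. Lean on these libraries where they do the work, as an engineer would, in place of code of your own. Each camera call takes 0.05 s, during which the arm holds its last target.

## Task

Load the blank clay tile into the drilling jig with the fingertips, never picking it up: push it straight back until its long side is flush with the fence, then keep it against the fence and slide it to the left, in under the bridge with the drill bush, until it is fully home against the end stop. Then push the pivoted stop arm round until it lies straight across behind the tile, so that it cannot creep out while it is drilled. Leave the tin on the board and the things around it where they are.

Things in the scene. Friction and masses are not known exactly. Their poses are not given: they have to be found in the camera images.
- drill_jig: Fixed drilling jig: plywood board 240 (its x) x 440 (its y) x 18 mm, origin at the centre of the board's underside; +x points away from the robot and +y to its left, turned up to 0.28 rad. Fence, end stop and guide bar stand 16 mm above the board. The pocket is the corner of fence and end stop under the bridge, at the left; a tile gets in only by sliding along the fence in +y.
- fence_face (a point): Working face of the aluminium fence, jig frame (85, 0) mm, half-way up the fence. The face looks to the jig's -x and runs along y from -212 to 203 mm; the fence is 24 mm thick beyond it.
- end_stop_face (a point): Face of the steel end stop (x 1 to 84 mm, looking to the jig's -y) that the tile's leading short side meets: jig frame (54, 175) mm, half-way up.
- guide_mouth (a point): Start of the guide bar's inner face, jig frame (20.5, 105) mm, half-way up. The bar (22 mm thick, to y = 195) is parallel to the fence and leaves a channel 64.5 mm wide; in front of this point a lead-in flares back to y = 81 mm, its inner face widening to x = 8 mm.
- drill_bush_top (a point): Top of the brass drill bush, jig frame (53.5, 155) mm, 33 mm above the board. It stands in a steel bridge 34 mm wide (y 138 to 172 mm) laid across fence and guide; the bridge's underside is 16 mm and its top 24 mm above the board.
- pocket_home (a point): Point where the tile's centre (half-way up) lies when the tile is fully home: jig frame (54, 125, 24) mm; axes as the jig's.
- blank_tile: The blank: undrilled grey-brown unglazed tile 62 (its x) x 100 (its y) x 12 mm, 0.1 to 0.2 kg, loose, lying flat on the jig board, askew, nearer the robot than the fence, on the right-hand part of the board. Origin at the centre of its underside; the long side (y) goes along the fence.
- tile_centre (a point): Centre of the blank tile, half-way up (6 mm above its underside); axes as the tile's.
- swing_stop (a joint): Angle of the steel stop arm about its upright pivot, rad: 0 = closed at its limit, pointing to the jig's +x straight across behind the seated tile (1.5 mm gap); 1.57 = along the jig's -y, clear of the tile's path; starts at 1.5 to 2.1; closes counter-clockwise from above. Stays where left (about 1 N at the knob moves it). Arm 16 mm wide, 2 to 12 mm above the board, 78 mm from pivot to round end.
- swing_pivot (a point): Pivot axis of the stop arm: jig frame (-10, 65.5) mm, 7 mm above the board; does not move when the arm turns.
- swing_knob (a point): Centre of the black knob, 15 mm across, upright on the stop arm 66 mm from the pivot; its top is 32 mm and this point 22 mm above the board.
- natch_tin: Bystander: low round white tin 70 mm across, 28 mm high, standing on the board in front of the guide. Origin under its centre.
- drilled_tile_a: Bystander: finished tile, same size with a hole near one end, on the bench off the right-hand end of the board; origin at the centre of its underside.
- drilled_tile_b: Bystander: a second finished tile lying on the first; origin at the centre of its underside.
- wedge: Bystander: wooden wedge 34 x 95 x 22 mm, on the bench just beyond the fence side of the board. Origin at the centre of its underside.
- brush: Bystander: flat brush 225 mm long, on the bench off the left-hand end of the board.
- pouring_plug: Bystander: plaster plug 38 mm across and high, on the bench off the far right corner of the board.
Mind the look-alikes: they are no part of the job. Leave any purple or red look-alike of the blank_tile alone.

How it is judged:
By the outcome, as a careful person would: the job done as asked, in the order asked, and still so for the second after the job is handed in, with the robot touching nothing.
It also fails if it takes over 70 s, if anything falls off the work surface, if the arm or the gripper's body presses on something with over 40 N, if the wrist force passes 120 N, or if a joint passes its speed limit or range.

## Working session

There is one attempt and no reset: what is moved stays moved. The work goes in short steps, Python scripts to look and compute and a tool call to move; the robot and the scene stay as the last step left them, time stands still between calls to the robot, and variables do not carry over. Pictures are saved under pics/ and viewed, and the job is handed in when it is done.

Besides the shell and the picture viewer there is one more tool, called by a JSON object that holds its "fn" and its "kwargs", one argument or row to a line. apply_moves: Moves the arm, as the interface text tells. Its arguments: {"type":"object","properties":{"steps":{"type":"array","items":{"type":"object","properties":{"hand":{"type":"number"},"delta_pos":{"type":"array","items":{"type":"number"}},"twist":{"type":"number"}}}}},"required":["steps"]}

```bash
mkdir -p pics; python3 - <<'E'
from rig import bot,camera,camera_params
import cv2,json
print(bot.read_state())
for n in("scene","top","wrist"):
    im=camera(n);cv2.imwrite(f"pics/{n}0.png",im[:,:,::-1])
    print(n,camera_params(n))
E
```

```text
{'t': 0.0, 'joints': array([ 1.21011513,  0.32184189, -0.07006874,  1.45167161,  0.0225836 ,
        1.37076732, -0.05692647]), 'qvel': array([-1.30877358e-03, -5.68161812e-04,  3.10963592e-04, -6.10439335e-04,
       -8.50376996e-04,  1.43352895e-03, -8.33616114e-05]), 'tau': array([ 5.74469232e-04, -4.91284740e+01, -4.03621383e-01, -3.12527883e+01,
       -6.39656698e-02,  4.37753170e-02,  1.75606178e-04]), 'position': array([ 0.23768341, -0.60436771,  0.20495083]), 'eef_rot': array([-3.13969300e+00,  8.54388487e-05,  3.74766847e-01]), 'contact_force': array([ 0.34588561,  0.09343993, -0.24834989]), 'wrist_torque': array([-0.01957592, -0.00687318, -0.01576445]), 'grip_width': 0.08700322442695879}
scene {'fx': 417.8240844941092, 'fy': 417.8240844941092, 'cx': 313.4708764139524, 'cy': 201.0040090301946, 'rvec': array([ 1.20958516, -2.024898  ,  1.18664473]), 'tvec': array([0.27836453, 0.27922317, 0.66988097])}
top {'fx': 514.1786877755876, 'fy': 514.1786877755876, 'cx': 323.6839680344264, 'cy': 199.88894456829365, 'rvec': array([ 2.16421636, -2.2004354 ,  0.10650804]), 'tvec': array([0.01902771, 0.55489533, 1.36254568])}
wrist {'fx': 311.49638407162325, 'fy': 311.49638407162325, 'cx': 320.49356824492514, 'cy': 201.9048476929522, 'rvec': array([-2.42472159,  1.65193832,  0.20453001]), 'tvec': array([-0.64833408, -0.02973514,  0.38905314])}
```

View pics/top0.png

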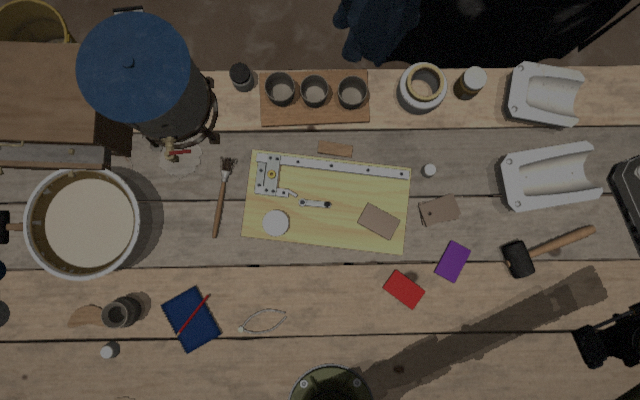

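View pics/scene0.png

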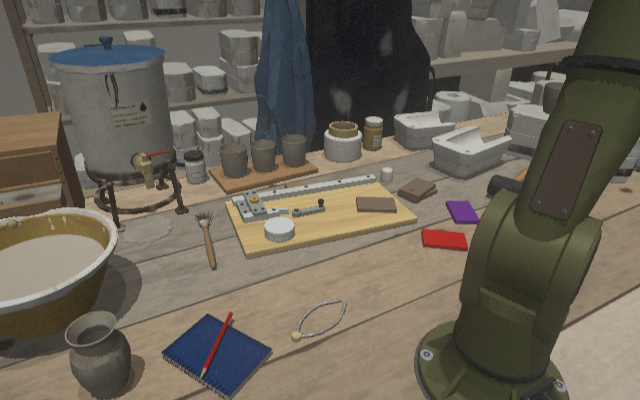

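View pics/wrist0.png

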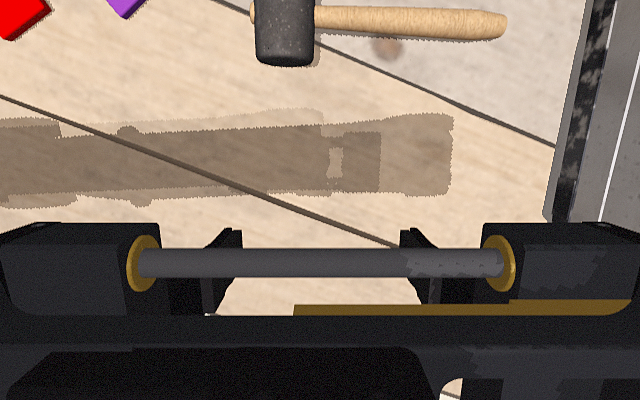

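The top view shows the jig at about (245–410, 150–255), the blank at (379,221), the knob at (327,204) and the tin at (275,222). The red and purple look-alikes lie off the board. I'll zoom in on the jig next.

```bash
python3 - <<'E'
import cv2
im=cv2.imread("pics/top0.png")[140:265,235:425]
cv2.imwrite("pics/topz.png",cv2.resize(im,None,fx=4.2,fy=4.2,interpolation=cv2.INTER_CUBIC))
E
```

```text
(no output)
```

View pics/topz.png

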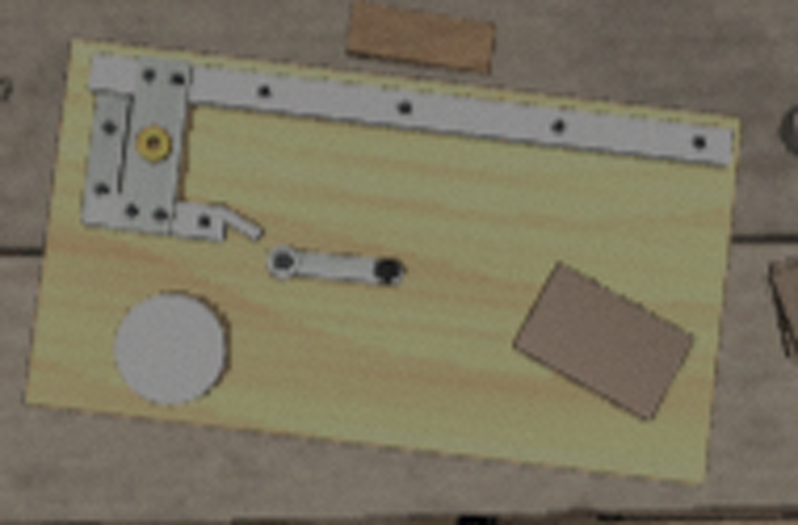

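```bash
cat > h.py <<'E'
import numpy as np,cv2
from scipy.optimize import least_squares
from rig import camera_params
def proj(n,P,p=None):
    p=p or camera_params(n)
    K=np.array([[p['fx'],0,p['cx']],[0,p['fy'],p['cy']],[0,0,1.]])
    return cv2.projectPoints(np.asarray(P,float).reshape(-1,3),p['rvec'],p['tvec'],K,None)[0][:,0]
def ray(n,px,z,p=None):
    p=p or camera_params(n);R=cv2.Rodrigues(p['rvec'])[0];c=-R.T@p['tvec']
    d=R.T@np.array([(px[0]-p['cx'])/p['fx'],(px[1]-p['cy'])/p['fy'],1]);return c+d*(z-c[2])/d[2]
def fit(n,L,px,x0,zb=0,p=None):
    L=np.asarray(L,float)
    def W(v):
        c,s=np.cos(v[2]),np.sin(v[2]);return np.c_[v[0]+c*L[:,0]-s*L[:,1],v[1]+s*L[:,0]+c*L[:,1],L[:,2]+zb]
    r=least_squares(lambda v:(proj(n,W(v),p)-px).ravel(),x0,loss='soft_l1')
    return r.x,(proj(n,W(r.x),p)-px)
E
python3 - <<'E'
from h import *
z=lambda a:(np.array(a,float)+.5)/4.2-.5+np.array([235,140])
L=np.array([(120,220,18),(120,-220,18),(-120,-220,18),(-120,220,18),(53.5,155,51),(-10,65.5,32)])/1000
v,r=fit("top",L,z([(75,42),(740,118),(703,482),(25,403),(153,143),(282,262)]),[.6,0,0])
print("jig",v,r.round(2).tolist())
T=np.array([(31,50,0),(31,-50,0),(-31,-50,0),(-31,50,0)])/1000
t,r=fit("top",T,z([(560,263),(693,338),(652,420),(514,346)]),[.55,-.2,-.3],.030)
print("tile",t,r.round(2).tolist())
k=ray("top",z((387,270)),.050);
c,s=np.cos(v[2]),np.sin(v[2]);R=np.array([[c,s],[-s,c]])
print("knob",k,"jig",R@(k[:2]-v[:2]),"tile in jig",R@(t[:2]-v[:2]),t[2]-v[2])
tin=ray("top",z((171,348)),.046);print("tin jig",R@(tin[:2]-v[:2]))
d=R@(k[:2]-v[:2])-[-.010,.0655];print(np.linalg.norm(d),np.arctan2(d[0],-d[1]),"swing",np.pi/2-np.arctan2(d[0],-d[1]))
E
```

```text
jig [ 0.5512195   0.00223482 -0.13317279] [[-1.02, -1.06], [0.85, -0.4], [0.64, 0.81], [-0.55, 0.58], [-0.07, 0.01], [0.09, -0.11]]
tile [ 0.49558492 -0.13635255 -0.51840012] [[-0.24, -0.34], [0.92, -0.3], [-0.2, 0.53], [-0.26, 0.13]]
knob [0.54208951 0.00216716 0.05      ] jig [-0.00904016 -0.00127934] tile in jig [-0.03674041 -0.1447474 ] -0.38522732135632076
tin jig [-0.07343373  0.12791942]
0.06678623500054931 0.014372250516017204 swing 1.5564240762788795
```

```bash
cat >> h.py <<'E'
from rig import bot
from scipy.spatial.transform import Rotation as Ro
J=np.array([0.5512,0.0022,-0.1332])
def j2w(a,b,v=None):
    v=J if v is None else v
    c,s=np.cos(v[2]),np.sin(v[2]);return np.array([v[0]+c*a-s*b,v[1]+s*a+c*b])
def w2j(x,y,v=None):
    v=J if v is None else v
    c,s=np.cos(v[2]),np.sin(v[2]);d=np.array([x-v[0],y-v[1]]);return np.array([c*d[0]+s*d[1],-s*d[0]+c*d[1]])
def delta(a,b,z,yawj=None):
    s=bot.read_state();R=Ro.from_euler('xyz',s['eef_rot']).as_matrix()
    t=np.r_[j2w(a,b),z]
    d=R.T@(t-s['position'])*100
    tw=0 if yawj is None else -(((yawj+J[2]-s['eef_rot'][2])+np.pi)%(2*np.pi)-np.pi)
    print("cm",d.round(2),"twist",round(tw,3),"world",t.round(3))
def st():
    s=bot.read_state();p=s['position'];print("t",round(s['t'],2),"jig mm",(w2j(p[0],p[1])*1000).round(1),"z",round(p[2]*1000,1),"yawj",round(s['eef_rot'][2]-J[2],3),"F",s['contact_force'].round(1),"w",round(s['grip_width'],4),"j",s['joints'].round(2))
E
python3 -c "
from h import *
delta(-.112,-.143,.20,0)
p=camera_params('wrist');R=cv2.Rodrigues(p['rvec'])[0];print(-R.T@p['tvec'],R[2],R[0])"
```

```text
cm [ 34.64 -37.94   0.57] twist 0.508 world [ 0.421 -0.125  0.2  ]
[ 0.297986  -0.5801765  0.3836446] [-0.22538151 -0.08685754 -0.97039113] [ 0.36578575 -0.93069762 -0.00165216]
```

{"fn": "apply_moves", "kwargs": {
  "steps": [
    {"hand": 0.45,"delta_pos": [4,-4,0],"twist": 0.05},
    {"hand": 0.45,"delta_pos": [8,-8.5,0],"twist": 0.1},
    {"hand": 0.45,"delta_pos": [12,-13,0],"twist": 0.17},
    {"hand": 0.45,"delta_pos": [16,-17.5,0],"twist": 0.25},
    {"hand": 0.45,"delta_pos": [20,-22,0],"twist": 0.3},
    {"hand": 0.45,"delta_pos": [24,-26,0],"twist": 0.36},
    {"hand": 0.45,"delta_pos": [28,-30.5,0.5],"twist": 0.42},
    {"hand": 0.45,"delta_pos": [31,-34,0.5],"twist": 0.47},
    {"hand": 0.45,"delta_pos": [34.6,-37.9,0.5],"twist": 0.508},
    {"hand": 0.45,"delta_pos": [34.6,-37.9,0.5],"twist": 0.508},
    {"hand": 0.45,"delta_pos": [34.6,-37.9,0.5],"twist": 0.508},
    {"hand": 0.45,"delta_pos": [34.6,-37.9,0.5],"twist": 0.508}
  ]
}}

```text
t: 1.65
position: [0.4206, -0.1269, 0.2009]
eef_rot: [3.142, 0.0, -0.136]
contact_force: [-1.0, 0.5, 0.8]
grip_width: 0.0389
```

```bash
python3 - <<'E'
from h import *
from rig import camera
import json
st()
p=camera_params('wrist')
im=camera('wrist');cv2.imwrite('pics/w1.png',im[:,:,::-1]);st()
import pickle;pickle.dump(p,open('w1.pkl','wb'))
E
```

```text
t 1.65 jig mm [-112.3 -145.3] z 200.9 yawj -0.002 F [-1.   0.5  0.8] w 0.0389 j [ 0.77 -0.12 -0.5   1.93 -0.06  1.32 -1.41]
t 1.7 jig mm [-112.3 -145.3] z 200.8 yawj -0.003 F [-0.5 -0.6  0. ] w 0.0393 j [ 0.77 -0.12 -0.5   1.93 -0.06  1.32 -1.41]
```

View pics/w1.png

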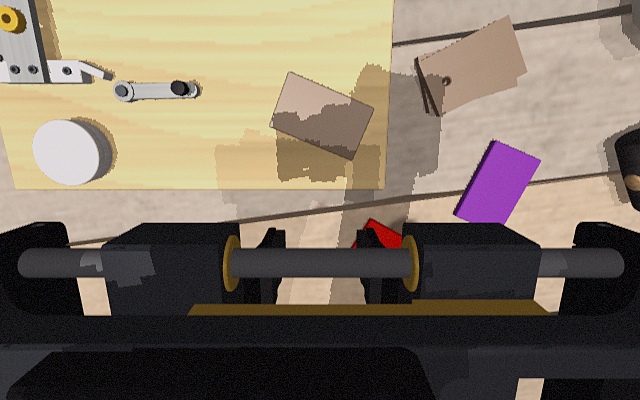

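The wrist view shows the board, the tile at (322,115), the pivot at (123,91), the knob at (180,88) and the bush at (8,18). I'll refine the poses from enlarged crops.

```bash
python3 - <<'E'
import cv2
im=cv2.imread("pics/w1.png")
a=cv2.resize(im[0:200,0:210],None,fx=3.8,fy=3,interpolation=cv2.INTER_CUBIC)
a=cv2.resize(im[0:200,0:210],None,fx=3,fy=3,interpolation=cv2.INTER_CUBIC)
b=cv2.resize(im[50:200,250:410],None,fx=4,fy=4,interpolation=cv2.INTER_CUBIC)
cv2.imwrite("pics/w1a.png",a);cv2.imwrite("pics/w1b.png",b)
E
```

```text
(no output)
```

View pics/w1a.png

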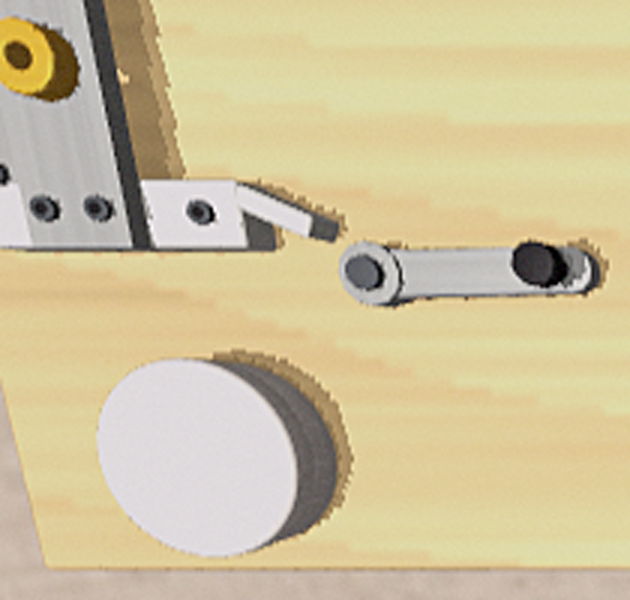

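View pics/w1b.png

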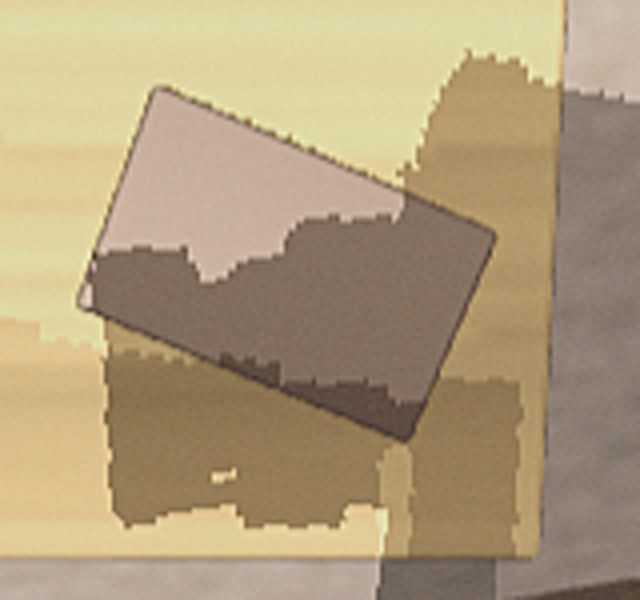

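```bash
python3 - <<'E'
from h import *
import pickle
p=pickle.load(open('w1.pkl','rb'))
A=lambda a:(np.array(a,float)+.5)/3-.5
B=lambda a:(np.array(a,float)+.5)/4-.5+np.array([250,50])
L=np.array([(20.5,105,34),(-1.5,105,34),(-120,220,18),(-120,-220,18),(53.5,155,51)])/1000
v,r=fit("wrist",L,np.vstack([A([(238,181),(247,233),(45,568)]),B([(541,557)]),A([(20,56)])]),J,p=p)
print("jig",v,r.round(2).tolist())
T=np.array([(31,50,0),(31,-50,0),(-31,-50,0),(-31,50,0)])/1000
t,r=fit("wrist",T,B([(155,88),(496,234),(407,441),(78,305)]),[.49,-.13,-.5],.030,p=p)
print("tile",t,r.round(2).tolist())
print("tile jig",w2j(*t[:2],v),t[2]-v[2])
k=ray("wrist",A((535,263)),.050,p);print("knob jig",w2j(*k[:2],v))
print("pivot",[w2j(*ray("wrist",A((363,272)),z,p)[:2],v) for z in (.03,.036)])
E
```

```text
jig [ 5.48594304e-01  1.05628028e-04 -1.34020235e-01] [[-0.32, -1.35], [0.69, 4.16], [-0.4, 0.98], [1.11, 0.38], [-0.63, -0.96]]
tile [ 0.49197254 -0.13675157 -0.52573528] [[-0.36, -1.67], [1.36, -0.24], [0.39, 1.47], [-1.4, 0.54]]
tile jig [-0.03782724 -0.14319573] -0.3917150495174864
knob jig [-0.00919181 -0.00054473]
pivot [array([-0.00988821,  0.06923521]), array([-0.01049485,  0.06559565])]
```

```bash
python3 - <<'E'
from h import *
import pickle
p=pickle.load(open('w1.pkl','rb'))
A=lambda a:(np.array(a,float)+.5)/3-.5
B=lambda a:(np.array(a,float)+.5)/4-.5+np.array([250,50])
L=np.array([(20.5,105,34),(-120,220,18),(-120,-220,18),(53.5,155,51),(-10,65.5,36)])/1000
v,r=fit("wrist",L,np.vstack([A([(238,181),(45,568)]),B([(541,557)]),A([(20,56),(363,272)])]),J,p=p)
print("jig",v,r.round(2).tolist())
t=[.49197,-.13675]
print(w2j(*t,v))
E
sed -i 's/^J=.*/J=np.array([0.5500,0.0012,-0.1335])/' h.py
python3 -c "
from h import *
st();delta(-.112,-.143,.037,0)"
```

```text
jig [ 5.48112387e-01  1.28252142e-04 -1.33437032e-01] [[-0.19, -0.78], [-0.18, 1.48], [1.19, 0.67], [-0.47, -0.29], [0.14, 0.02]]
[-0.03743283 -0.14313073]
t 1.7 jig mm [-111.2 -144.1] z 200.8 yawj -0.002 F [-0.5 -0.6  0. ] w 0.0393 j [ 0.77 -0.12 -0.5   1.93 -0.06  1.32 -1.41]
cm [-0.07 -0.11 16.38] twist -0.002 world [ 0.42  -0.126  0.037]
```

{"fn": "apply_moves", "kwargs": {
  "steps": [
    {"hand": 0.45,"delta_pos": [0,0,5],"twist": 0},
    {"hand": 0.45,"delta_pos": [0,0,10],"twist": 0},
    {"hand": 0.45,"delta_pos": [0,0,14],"twist": 0},
    {"hand": 0.45,"delta_pos": [0,0,16],"twist": 0},
    {"hand": 0.45,"delta_pos": [0,0,16.4],"twist": 0},
    {"hand": 0.45,"delta_pos": [0,0,16.4],"twist": 0},
    {"hand": 0.45,"delta_pos": [0,0,16.4],"twist": 0}
  ]
}}

```text
t: 2.58
position: [0.4221, -0.1262, 0.0382]
eef_rot: [3.141, -0.002, -0.134]
contact_force: [-0.5, 0.4, -0.6]
grip_width: 0.0391
```

```bash
python3 -c "
from h import *
st()"
```

```text
t 2.58 jig mm [-109.8 -143.2] z 38.2 yawj -0.0 F [-0.5  0.4 -0.6] w 0.0391 j [ 0.75  0.06 -0.53  2.12  0.04  0.96 -1.51]
```

{"fn": "apply_moves", "kwargs": {
  "steps": [
    {"hand": 0.45,"delta_pos": [1.5,0,0],"twist": 0},
    {"hand": 0.45,"delta_pos": [2.1,0,0],"twist": 0},
    {"hand": 0.45,"delta_pos": [2.7,0,0],"twist": 0},
    {"hand": 0.45,"delta_pos": [3.3,0,0],"twist": 0},
    {"hand": 0.45,"delta_pos": [3.9,0,0],"twist": 0},
    {"hand": 0.45,"delta_pos": [4.5,0,0],"twist": 0},
    {"hand": 0.45,"delta_pos": [5.1,0,0],"twist": 0},
    {"hand": 0.45,"delta_pos": [5.7,0,0],"twist": 0},
    {"hand": 0.45,"delta_pos": [6.3,0,0],"twist": 0},
    {"hand": 0.45,"delta_pos": [6.9,0,0],"twist": 0},
    {"hand": 0.45,"delta_pos": [7.5,0,0],"twist": 0},
    {"hand": 0.45,"delta_pos": [7.5,0,0],"twist": 0}
  ]
}}

```text
t: 4.08
position: [0.496, -0.1355, 0.037]
eef_rot: [-3.141, -0.0, -0.133]
contact_force: [-0.1, 0.3, 0.2]
grip_width: 0.0393
```

```bash
cat > look.py <<'E'
import sys,pickle
from h import *
from rig import camera
st()
for n in sys.argv[2:]:
    p=camera_params(n);im=camera(n);cv2.imwrite(f'pics/{n}_{sys.argv[1]}.png',im[:,:,::-1]);pickle.dump(p,open(f'{n}_{sys.argv[1]}.pkl','wb'))
E
python3 look.py a wrist scene
```

```text
t 4.08 jig mm [ -35.4 -142.6] z 37.0 yawj 0.001 F [-0.1  0.3  0.2] w 0.0393 j [ 0.7   0.23 -0.53  1.96  0.14  0.99 -1.6 ]
```

View pics/wrist_a.png

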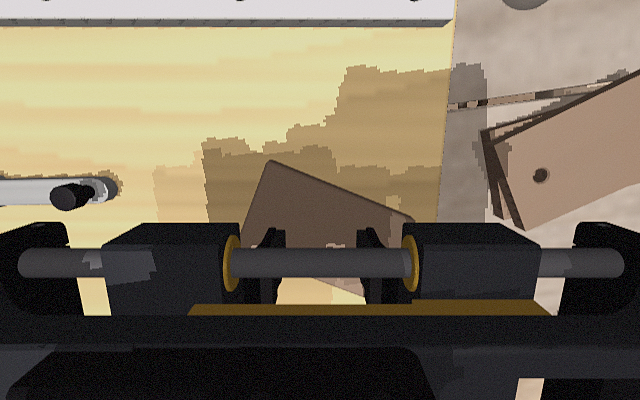

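View pics/scene_a.png

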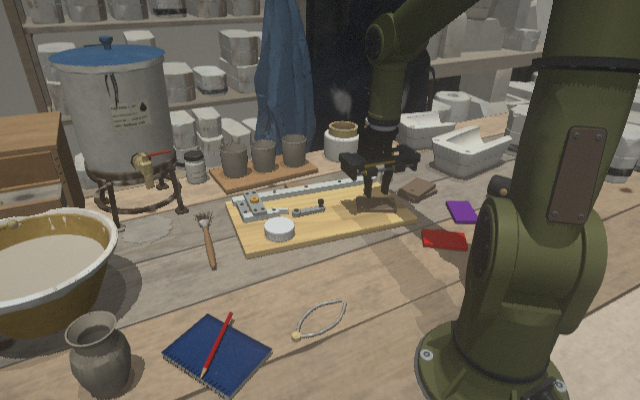

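```bash
python3 - <<'E'
from h import *
import pickle
p=pickle.load(open('wrist_a.pkl','rb'))
for q in [(270,160),(413,215),(275,277),(365,293)]:
    print(q,(w2j(*ray('wrist',q,.030,p)[:2])*1000).round(1))
im=cv2.imread('pics/wrist_a.png')[140:320,180:460];cv2.imwrite('pics/wrist_az.png',cv2.resize(im,None,fx=2.8,fy=2.8))
E
```

```text
(270, 160) [   8.7 -112.2]
(413, 215) [ -25.3 -199.5]
(275, 277) [ -67.4 -112.5]
(365, 293) [ -79.  -171.6]
```

View pics/wrist_az.png

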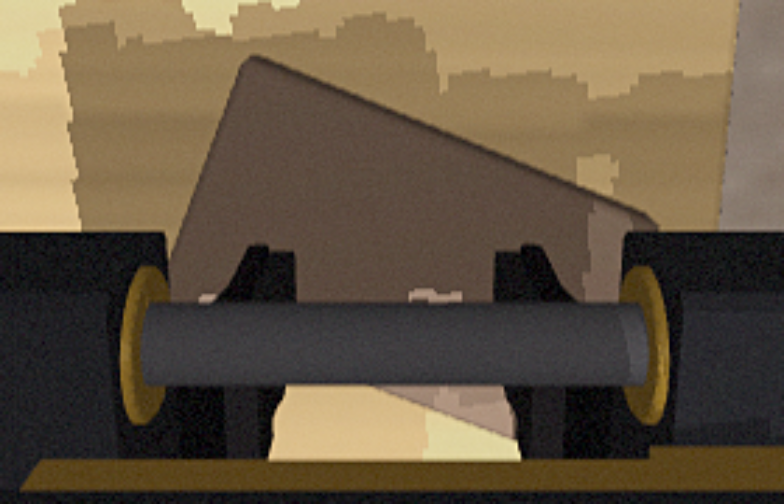

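```bash
python3 - <<'E'
from h import *
print(bot.tip_extent,[a for a in dir(bot) if a[0]!='_'])
s=bot.read_state();print(s['position'],s['eef_rot'])
im=cv2.imread('pics/scene_a.png')[130:260,310:440];cv2.imwrite('pics/scene_az.png',cv2.resize(im,None,fx=4.5,fy=4.5,interpolation=cv2.INTER_CUBIC))
# expected tip pixel, tile corners
R=Ro.from_euler('xyz',s['eef_rot']).as_matrix()
for dy in(-.027,.027):
  print('tip px',((proj('scene',s['position']+R@np.array([0,dy,.014]))[0]-[310,130])*4.5).round(0))
E
```

```text
0.014 ['Unreachable', 'read_state', 'tip_extent']
[ 0.49532092 -0.13545386  0.0369378 ] [ 3.14156847e+00  4.26156078e-04 -1.33125025e-01]
tip px [247. 343.]
tip px [329. 327.]
```

View pics/scene_az.png

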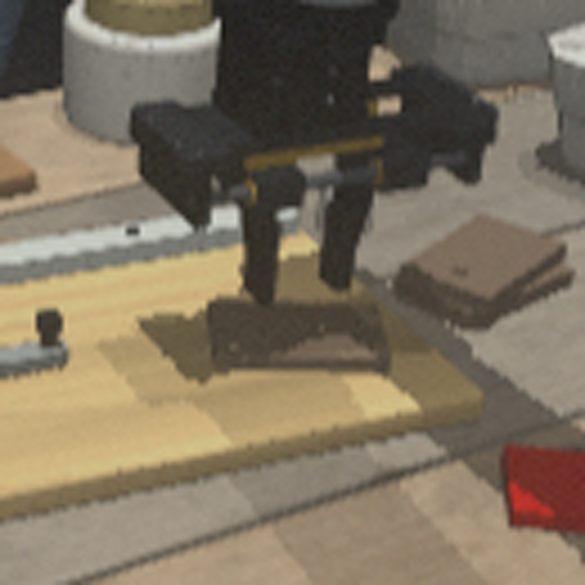

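```bash
python3 - <<'E'
from h import *
s=bot.read_state();R=Ro.from_euler('xyz',s['eef_rot']).as_matrix()
im=cv2.imread('pics/scene_a.png')
def J3(a,b,z): return np.r_[j2w(a/1000,b/1000),z/1000]
im2=cv2.resize(im,None,fx=4,fy=4,interpolation=cv2.INTER_CUBIC)
def mark(P,c):
    q=(proj('scene',P)[0]+.5)*4-.5; cv2.drawMarker(im2,tuple(int(v) for v in q),c,cv2.MARKER_CROSS,14,1)
for q in [(-120,-220,18),(120,-220,18),(120,220,18),(-120,220,18),(53.5,155,51),(-10,65.5,36),(85,-212,34)]: mark(J3(*q),(0,0,255))
a=-.39
for lx,ly in[(31,50),(31,-50),(-31,-50),(-31,50)]:
    mark(J3(-37.5+np.cos(a)*lx-np.sin(a)*ly,-143+np.sin(a)*lx+np.cos(a)*ly,30),(255,0,0))
for dy in(-.027,.027):
  for dz in (.014,0,-.02): mark(s['position']+R@np.array([0,dy,dz]),(0,255,0))
cv2.imwrite('pics/sc_m.png',im2[600:1000,1100:1760])
cv2.imwrite('pics/sc_m2.png',im2[640:1040,860:1660])
E
```

```text
(no output)
```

View pics/sc_m2.png

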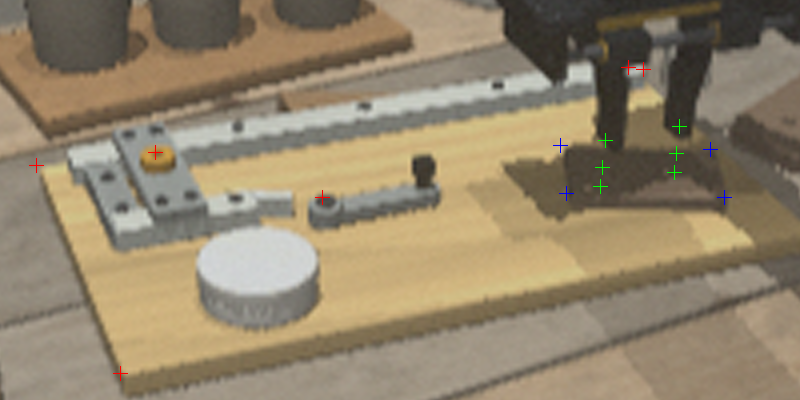

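```bash
python3 - <<'E'
from h import *
import pickle
def fitz(obs,x0):
    # obs list of (cam,params,L,px)
    def f(v):
        o=[]
        c,s=np.cos(v[2]),np.sin(v[2])
        for n,p,L,px in obs:
            L=np.asarray(L,float)/1000
            W=np.c_[v[0]+c*L[:,0]-s*L[:,1],v[1]+s*L[:,0]+c*L[:,1],L[:,2]+v[3]]
            o.append((proj(n,W,p)-px).ravel())
        return np.concatenate(o)
    r=least_squares(f,x0,loss='soft_l1');return r.x,f(r.x).reshape(-1,2).round(2).tolist()
z=lambda a:(np.array(a,float)+.5)/4.2-.5+np.array([235,140])
A=lambda a:(np.array(a,float)+.5)/3-.5
B=lambda a:(np.array(a,float)+.5)/4-.5+np.array([250,50])
S=lambda a:(np.array(a,float)+.5+[860,640])/4-.5
pt=camera_params('top');ps=camera_params('scene');pw=pickle.load(open('w1.pkl','rb'))
ot=('top',pt,[(120,220,18),(120,-220,18),(-120,-220,18),(-120,220,18),(53.5,155,51),(-10,65.5,32)],z([(75,42),(740,118),(703,482),(25,403),(153,143),(282,262)]))
ow=('wrist',pw,[(20.5,105,34),(-120,220,18),(-120,-220,18),(53.5,155,51)],np.vstack([A([(238,181),(45,568)]),B([(541,557)]),A([(20,56)])]))
osc=('scene',ps,[(-120,220,18),(120,220,18),(53.5,155,51),(-10,65.5,32)],S([(120,379),(38,167),(157,153),(324,203)]))
for o in([ot],[ow],[osc],[ot,ow,osc]):
    print(fitz(o,[.55,0,-.133,0]))
T=[(31,50,30),(31,-50,30),(-31,-50,30),(-31,50,30)]
print('tile',fitz([('wrist',pw,T,B([(155,88),(496,234),(407,441),(78,305)]))],[.49,-.13,-.5,0]))
print('tile',fitz([('top',pt,T,z([(560,263),(693,338),(652,420),(514,346)]))],[.49,-.13,-.5,0]))
E
```

```text
(array([ 0.55246657,  0.00234195, -0.13284568, -0.0139763 ]), [[-0.42, -0.54], [-0.13, -0.11], [-0.23, 0.22], [0.2, 0.23], [0.35, 0.28], [0.21, -0.14]])
(array([ 0.54859805,  0.00136789, -0.13392208, -0.00197409]), [[-0.06, -0.77], [0.18, 0.8], [-0.28, 0.16], [0.13, -0.06]])
(array([ 0.54005767,  0.004056  , -0.13680903,  0.00469419]), [[0.02, -0.51], [-0.29, -0.11], [-0.13, 0.18], [0.41, 0.49]])
(array([ 0.54907057,  0.00137076, -0.13370487, -0.00201261]), [[-0.57, -0.19], [1.08, 0.53], [0.84, 1.63], [-0.13, 1.34], [0.34, 0.88], [0.45, 0.73], [-0.18, -1.23], [0.09, 0.44], [-0.3, -0.27], [-0.03, -0.55], [0.14, -0.46], [-0.27, 0.49], [-0.35, 0.79], [-0.22, 0.91]])
tile (array([ 0.49223503, -0.13678222, -0.52157365, -0.00952769]), [[0.34, -0.29], [-0.13, -0.28], [-0.24, 0.15], [0.03, 0.46]])
tile (array([ 0.4969913 , -0.1399201 , -0.51845313, -0.03167563]), [[-0.06, 0.08], [0.36, -0.28], [-0.51, 0.09], [0.17, 0.1]])
```

```bash
python3 - <<'E'
from h import *
import pickle
from rig import camera
s=bot.read_state();R=Ro.from_euler('xyz',s['eef_rot']).as_matrix()
p=camera_params('wrist')
for dx in(-.0095,.0095):
 for dy in(-.0345,-.0195,.0195,.0345):
  for dz in(.014,-.005): print(dx,dy,dz,proj('wrist',s['position']+R@np.array([dx,dy,dz]),p)[0].round(0))
im=camera('top');cv2.imwrite('pics/top_a.png',im[:,:,::-1])
cv2.imwrite('pics/top_az.png',cv2.resize(im[140:265,235:425,::-1],None,fx=4.2,fy=4.2,interpolation=cv2.INTER_CUBIC))
E
```

```text
-0.0095 -0.0345 0.014 [269. 241.]
-0.0095 -0.0345 -0.005 [264. 252.]
-0.0095 -0.0195 0.014 [292. 241.]
-0.0095 -0.0195 -0.005 [289. 252.]
-0.0095 0.0195 0.014 [351. 241.]
-0.0095 0.0195 -0.005 [354. 252.]
-0.0095 0.0345 0.014 [374. 241.]
-0.0095 0.0345 -0.005 [379. 252.]
0.0095 -0.0345 0.014 [268. 213.]
0.0095 -0.0345 -0.005 [262. 222.]
0.0095 -0.0195 0.014 [291. 213.]
0.0095 -0.0195 -0.005 [288. 222.]
0.0095 0.0195 0.014 [352. 213.]
0.0095 0.0195 -0.005 [355. 222.]
0.0095 0.0345 0.014 [375. 213.]
0.0095 0.0345 -0.005 [381. 222.]
```

View pics/top_az.png

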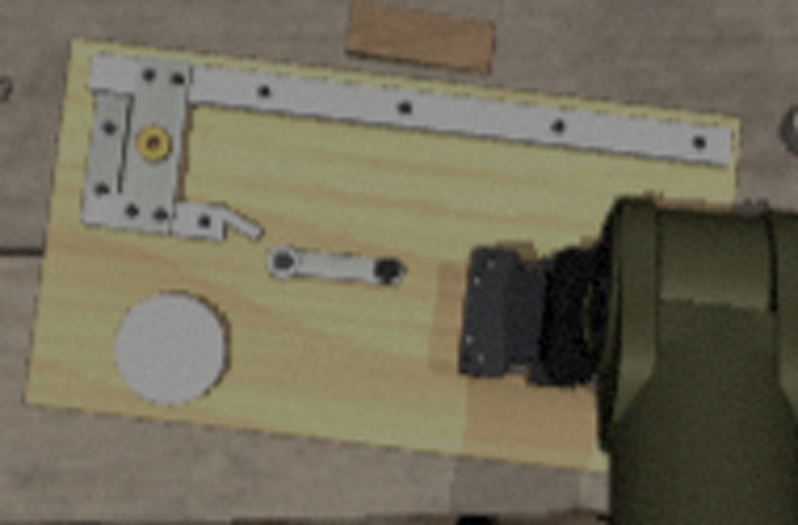

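{"fn": "apply_moves", "kwargs": {
  "steps": [
    {"hand": 0.45,"delta_pos": [-3,0,0],"twist": 0},
    {"hand": 0.45,"delta_pos": [-6,0,0],"twist": 0},
    {"hand": 0.45,"delta_pos": [-7.4,0,0],"twist": 0},
    {"hand": 0.45,"delta_pos": [-7.4,0,0.3],"twist": 0},
    {"hand": 0.45,"delta_pos": [-7.4,0,0.6],"twist": 0},
    {"hand": 0.45,"delta_pos": [-7.4,0,0.6],"twist": 0}
  ]
}}

```text
t: 4.97
position: [0.4229, -0.1255, 0.0308]
eef_rot: [-3.141, -0.0, -0.133]
contact_force: [-1.4, -0.4, -0.1]
grip_width: 0.0394
```

```bash
python3 look.py b wrist scene; python3 - <<'E'
from h import *
im=cv2.imread('pics/scene_b.png');im2=cv2.resize(im,None,fx=5,fy=5,interpolation=cv2.INTER_CUBIC)
s=bot.read_state();R=Ro.from_euler('xyz',s['eef_rot']).as_matrix()
for dy in(-.0195,.0195,-.0345,.0345):
  for dz in (.014,0,-.02,-.05):
    q=(proj('scene',s['position']+R@np.array([0,dy,dz]))[0]+.5)*5-.5; cv2.drawMarker(im2,tuple(int(v) for v in q),(0,255,0),cv2.MARKER_CROSS,10,1)
cv2.imwrite('pics/scene_bz.png',im2[650:1250,1550:2250])
E
```

```text
t 4.97 jig mm [-109.1 -142.5] z 30.8 yawj 0.001 F [-1.4 -0.4 -0.1] w 0.0394 j [ 0.76  0.08 -0.54  2.13  0.05  0.95 -1.51]
```

View pics/scene_bz.png

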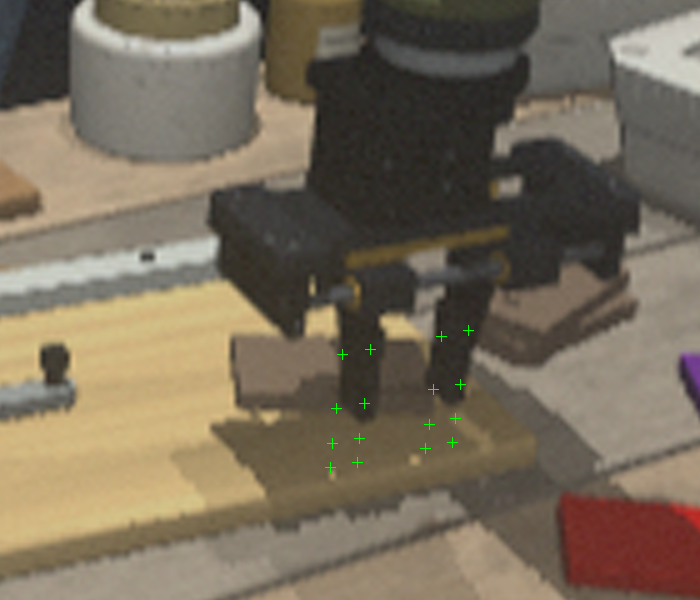

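View pics/wrist_b.png

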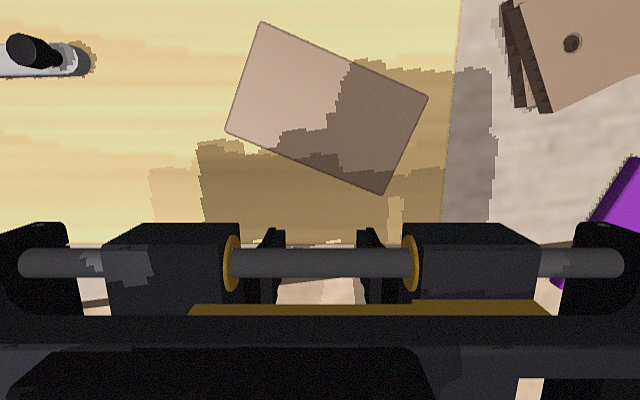

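The scene view shows the fingertips well above where the TCP reading puts them. At the reported z they passed over the tile, which hasn't moved. I'll go down in small steps and watch the contact force.

{"fn": "apply_moves", "kwargs": {
  "steps": [
    {"hand": 0.45,"delta_pos": [0,0,0.4],"twist": 0},
    {"hand": 0.45,"delta_pos": [0,0,0.8],"twist": 0},
    {"hand": 0.45,"delta_pos": [0,0,1.2],"twist": 0},
    {"hand": 0.45,"delta_pos": [0,0,1.4],"twist": 0},
    {"hand": 0.45,"delta_pos": [0,0,1.4],"twist": 0}
  ]
}}

```text
t: 5.7
position: [0.422, -0.1256, 0.0169]
eef_rot: [-3.142, 0.0, -0.133]
contact_force: [0.4, 0.7, 0.5]
grip_width: 0.0393
```

```bash
python3 look.py c scene; python3 - <<'E'
from h import *
im=cv2.imread('pics/scene_c.png');im2=cv2.resize(im,None,fx=5,fy=5,interpolation=cv2.INTER_CUBIC)
cv2.imwrite('pics/scene_cz.png',im2[800:1250,1650:2250])
E
```

```text
t 5.7 jig mm [-110.  -142.7] z 16.9 yawj 0.0 F [0.4 0.7 0.5] w 0.0393 j [ 0.75  0.1  -0.54  2.14  0.06  0.92 -1.53]
```

View pics/scene_cz.png

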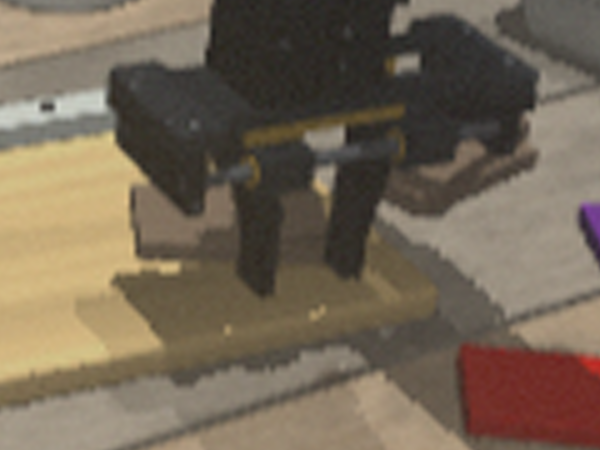

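{"fn": "apply_moves", "kwargs": {
  "steps": [
    {"hand": 0.45,"delta_pos": [0,0,0.3],"twist": 0},
    {"hand": 0.45,"delta_pos": [0,0,0.6],"twist": 0},
    {"hand": 0.45,"delta_pos": [0,0,0.6],"twist": 0}
  ]
}}

```text
t: 6.12
position: [0.4219, -0.1256, 0.0107]
eef_rot: [-3.141, 0.001, -0.133]
contact_force: [-0.3, 0.3, 0.0]
grip_width: 0.0395
```

{"fn": "apply_moves", "kwargs": {
  "steps": [
    {"hand": 0.45,"delta_pos": [0,0,0.2],"twist": 0},
    {"hand": 0.45,"delta_pos": [0,0,0.3],"twist": 0},
    {"hand": 0.45,"delta_pos": [0,0,0.3],"twist": 0}
  ]
}}

```text
t: 6.5
position: [0.4221, -0.1257, 0.008]
eef_rot: [3.142, 0.0, -0.133]
contact_force: [-0.1, -0.8, -0.5]
grip_width: 0.0391
```

```bash
python3 look.py d scene; python3 - <<'E'
from h import *
im=cv2.imread('pics/scene_d.png');im2=cv2.resize(im,None,fx=5,fy=5,interpolation=cv2.INTER_CUBIC)
cv2.imwrite('pics/scene_dz.png',im2[800:1250,1650:2250])
E
```

```text
t 6.5 jig mm [-109.9 -142.8] z 8.0 yawj 0.0 F [-0.1 -0.8 -0.5] w 0.0391 j [ 0.75  0.12 -0.54  2.15  0.08  0.9  -1.54]
```

View pics/scene_dz.png

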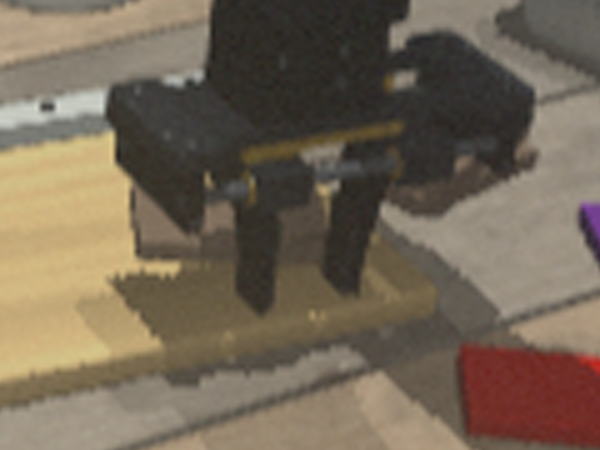

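{"fn": "apply_moves", "kwargs": {
  "steps": [
    {"hand": 0.45,"delta_pos": [0,0,0.2],"twist": 0},
    {"hand": 0.45,"delta_pos": [0,0,0.2],"twist": 0}
  ]
}}

```text
t: 6.8
position: [0.422, -0.1257, 0.0059]
eef_rot: [-3.142, 0.0, -0.133]
contact_force: [0.2, 0.1, 0.1]
grip_width: 0.0394
```

{"fn": "apply_moves", "kwargs": {
  "steps": [
    {"hand": 0.45,"delta_pos": [0,0,0.2],"twist": 0},
    {"hand": 0.45,"delta_pos": [0,0,0.2],"twist": 0}
  ]
}}

```text
t: 7.05
position: [0.422, -0.1256, 0.0039]
eef_rot: [-3.142, 0.0, -0.133]
contact_force: [-0.3, 0.1, -0.5]
grip_width: 0.0392
```

{"fn": "apply_moves", "kwargs": {
  "steps": [
    {"hand": 0.45,"delta_pos": [0,0,0.2],"twist": 0},
    {"hand": 0.45,"delta_pos": [0,0,0.2],"twist": 0}
  ]
}}

```text
t: 7.3
position: [0.4222, -0.1257, 0.002]
eef_rot: [3.142, 0.0, -0.133]
contact_force: [-0.1, 0.2, 0.3]
grip_width: 0.0392
```

```bash
python3 look.py e scene wrist; python3 - <<'E'
from h import *
im=cv2.imread('pics/scene_e.png');im2=cv2.resize(im,None,fx=6,fy=6,interpolation=cv2.INTER_CUBIC)
cv2.imwrite('pics/scene_ez.png',im2[1020:1440,2100:2640])
E
```

```text
t 7.3 jig mm [-109.8 -142.8] z 2.0 yawj 0.0 F [-0.1  0.2  0.3] w 0.0392 j [ 0.75  0.13 -0.54  2.15  0.08  0.88 -1.54]
```

View pics/scene_ez.png

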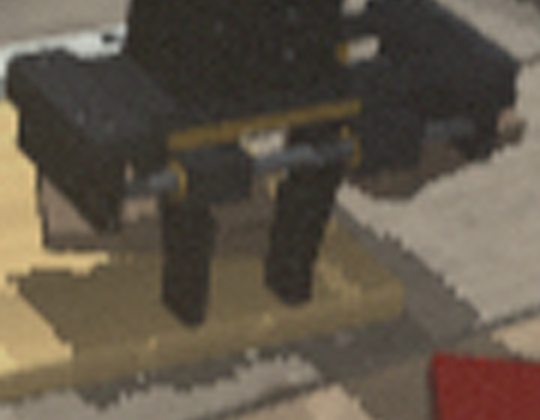

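View pics/wrist_e.png

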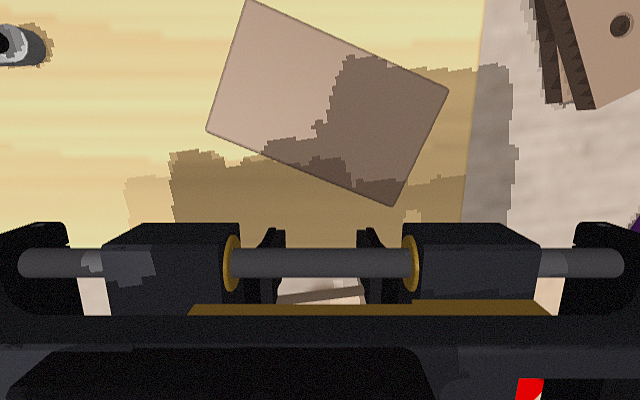

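{"fn": "apply_moves", "kwargs": {
  "steps": [
    {"hand": 0.45,"delta_pos": [0.6,0,0],"twist": 0},
    {"hand": 0.45,"delta_pos": [1.2,0,0],"twist": 0},
    {"hand": 0.45,"delta_pos": [1.8,0,0],"twist": 0},
    {"hand": 0.45,"delta_pos": [2.4,0,0],"twist": 0},
    {"hand": 0.45,"delta_pos": [3.0,0,0],"twist": 0},
    {"hand": 0.45,"delta_pos": [3.6,0,0],"twist": 0},
    {"hand": 0.45,"delta_pos": [4.2,0,0],"twist": 0},
    {"hand": 0.45,"delta_pos": [4.8,0,0],"twist": 0},
    {"hand": 0.45,"delta_pos": [4.8,0,0],"twist": 0}
  ]
}}

```text
t: 8.52
position: [0.4702, -0.1322, 0.002]
eef_rot: [-3.142, -0.0, -0.133]
contact_force: [0.0, -1.0, 2.7]
grip_width: 0.0393
```

```bash
python3 look.py f scene wrist; python3 - <<'E'
from h import *
im=cv2.imread('pics/scene_f.png');im2=cv2.resize(im,None,fx=5,fy=5,interpolation=cv2.INTER_CUBIC)
cv2.imwrite('pics/scene_fz.png',im2[800:1250,1650:2250])
E
```

```text
t 8.53 jig mm [ -61.3 -142.8] z 2.0 yawj 0.0 F [ 0.  -1.   2.7] w 0.0393 j [ 0.71  0.23 -0.53  2.04  0.15  0.91 -1.6 ]
```

View pics/scene_fz.png

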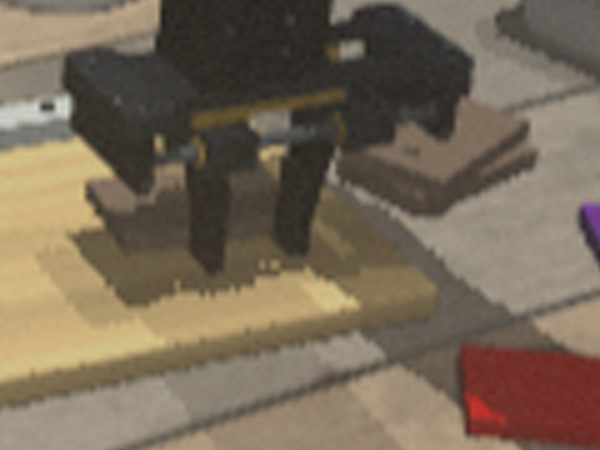

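View pics/wrist_f.png

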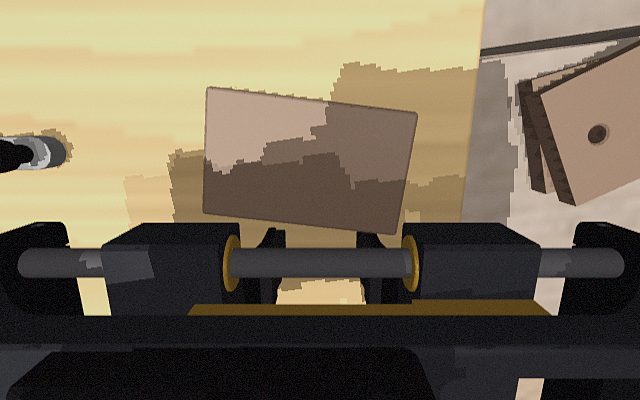

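{"fn": "apply_moves", "kwargs": {
  "steps": [
    {"hand": 0.45,"delta_pos": [0.5,0,-0.1],"twist": 0},
    {"hand": 0.45,"delta_pos": [1.1,0,-0.1],"twist": 0},
    {"hand": 0.45,"delta_pos": [1.7,0,-0.1],"twist": 0},
    {"hand": 0.45,"delta_pos": [2.3,0,-0.1],"twist": 0},
    {"hand": 0.45,"delta_pos": [2.9,0,-0.1],"twist": 0},
    {"hand": 0.45,"delta_pos": [3.5,0,-0.1],"twist": 0},
    {"hand": 0.45,"delta_pos": [4.1,0,-0.1],"twist": 0},
    {"hand": 0.45,"delta_pos": [4.7,0,-0.1],"twist": 0},
    {"hand": 0.45,"delta_pos": [5.3,0,-0.1],"twist": 0},
    {"hand": 0.45,"delta_pos": [5.8,0,-0.1],"twist": 0},
    {"hand": 0.45,"delta_pos": [6.2,0,-0.1],"twist": 0},
    {"hand": 0.45,"delta_pos": [6.2,0,-0.1],"twist": 0}
  ]
}}

```text
t: 10.12
position: [0.5319, -0.1404, 0.0031]
eef_rot: [-3.142, -0.001, -0.133]
contact_force: [0.3, 0.5, 0.2]
grip_width: 0.0393
```

```bash
python3 look.py g wrist
```

```text
t 10.12 jig mm [   0.9 -142.7] z 3.1 yawj 0.0 F [0.3 0.5 0.2] w 0.0393 j [ 0.65  0.35 -0.51  1.9   0.21  0.95 -1.66]
```

View pics/wrist_g.png

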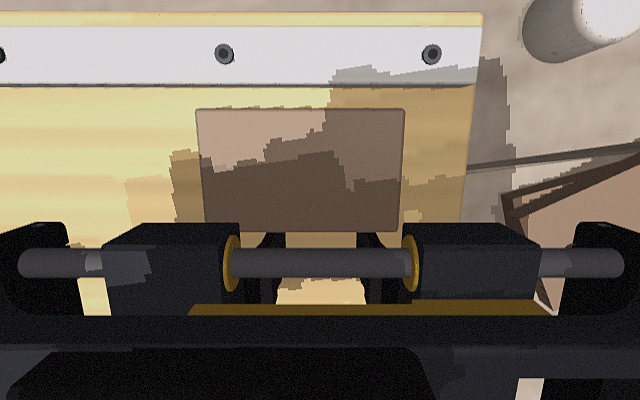

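{"fn": "apply_moves", "kwargs": {
  "steps": [
    {"hand": 0.45,"delta_pos": [0.4,0,0],"twist": 0},
    {"hand": 0.45,"delta_pos": [0.7,0,0],"twist": 0},
    {"hand": 0.45,"delta_pos": [0.9,0,0],"twist": 0},
    {"hand": 0.45,"delta_pos": [0.9,0,0],"twist": 0}
  ]
}}

```text
t: 10.68
position: [0.5405, -0.1415, 0.0031]
eef_rot: [3.142, -0.001, -0.133]
contact_force: [-0.2, 0.2, 0.6]
grip_width: 0.0391
```

{"fn": "apply_moves", "kwargs": {
  "steps": [
    {"hand": 0.45,"delta_pos": [0.1,0,0],"twist": 0},
    {"hand": 0.45,"delta_pos": [0.2,0,0],"twist": 0},
    {"hand": 0.45,"delta_pos": [0.2,0,0],"twist": 0}
  ]
}}

```text
t: 11.05
position: [0.5419, -0.1417, 0.003]
eef_rot: [3.142, 0.0, -0.133]
contact_force: [-1.6, 0.3, 0.2]
grip_width: 0.0389
```

{"fn": "apply_moves", "kwargs": {
  "steps": [
    {"hand": 0.45,"delta_pos": [0.1,0,0],"twist": 0},
    {"hand": 0.45,"delta_pos": [0.15,0,0],"twist": 0},
    {"hand": 0.45,"delta_pos": [0.15,0,0],"twist": 0}
  ]
}}

```text
t: 11.42
position: [0.5419, -0.1418, 0.0028]
eef_rot: [3.141, 0.004, -0.133]
contact_force: [-5.2, 0.7, 4.9]
grip_width: 0.0392
```

```bash
python3 look.py h wrist
```

```text
t 11.43 jig mm [  11.  -142.8] z 2.8 yawj 0.0 F [-5.2  0.7  4.9] w 0.0392 j [ 0.64  0.37 -0.51  1.87  0.22  0.96 -1.66]
```

View pics/wrist_h.png

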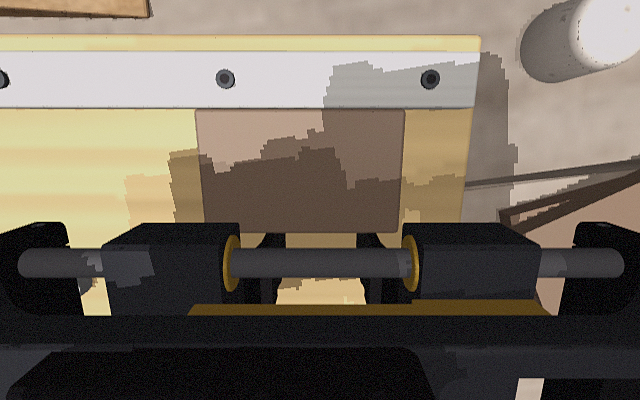

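```bash
python3 - <<'E'
from h import *
import pickle
p=pickle.load(open('wrist_h.pkl','rb'))
for q in [(195,110),(405,110),(402,233),(205,233)]: print((w2j(*ray('wrist',q,.030,p)[:2])*1000).round(1))
for q in [(470,108),(300,109)]: print((w2j(*ray('wrist',q,.034,p)[:2])*1000).round(1))
E
```

```text
[ 82.2 -83.9]
[  82.2 -181.6]
[  21.6 -184.1]
[ 21.6 -83. ]
[  82.9 -209.9]
[  82.5 -133. ]
```

```bash
sed -i 's/^J=.*/J=np.array([0.5480,0.0020,-0.1335])/' h.py; python3 -c "
from h import *
st();delta(.053,-.210,.065,np.pi/2)"
```

```text
t 11.47 jig mm [  13.1 -143.3] z 2.8 yawj 0.0 F [-6.6  2.   5. ] w 0.0392 j [ 0.64  0.37 -0.51  1.87  0.22  0.96 -1.66]
cm [ 3.97  6.67 -6.23] twist -1.571 world [ 0.573 -0.213  0.065]
```

{"fn": "apply_moves", "kwargs": {
  "steps": [
    {"hand": 0.45,"delta_pos": [-1.0,0,0],"twist": 0},
    {"hand": 0.45,"delta_pos": [-2.0,0,0],"twist": 0},
    {"hand": 0.45,"delta_pos": [-2.0,0,-3],"twist": 0},
    {"hand": 0.45,"delta_pos": [-2.0,0,-6.5],"twist": 0},
    {"hand": 0.45,"delta_pos": [-2.0,0,-6.5],"twist": 0}
  ]
}}

```text
t: 12.1
position: [0.5261, -0.1399, 0.0711]
eef_rot: [3.14, -0.007, -0.133]
contact_force: [-0.5, -0.8, 0.4]
grip_width: 0.0392
```

```bash
python3 -c "
from h import *
st();delta(.053,-.210,.065,np.pi/2)"
```

```text
t 12.1 jig mm [  -2.8 -143.6] z 71.1 yawj 0.0 F [-0.5 -0.8  0.4] w 0.0392 j [ 0.69  0.24 -0.53  1.86  0.14  1.06 -1.61]
cm [5.58 6.64 0.66] twist -1.571 world [ 0.573 -0.213  0.065]
```

{"fn": "apply_moves", "kwargs": {
  "steps": [
    {"hand": 0.28,"delta_pos": [0.6,0.8,0],"twist": -0.17},
    {"hand": 0.28,"delta_pos": [1.2,1.5,0],"twist": -0.34},
    {"hand": 0.28,"delta_pos": [1.9,2.2,0],"twist": -0.51},
    {"hand": 0.28,"delta_pos": [2.5,3.0,0],"twist": -0.68},
    {"hand": 0.28,"delta_pos": [3.1,3.7,0],"twist": -0.85},
    {"hand": 0.28,"delta_pos": [3.7,4.4,0],"twist": -1.02},
    {"hand": 0.28,"delta_pos": [4.4,5.2,0],"twist": -1.19},
    {"hand": 0.28,"delta_pos": [5.0,6.0,0],"twist": -1.36},
    {"hand": 0.28,"delta_pos": [5.6,6.6,0],"twist": -1.53},
    {"hand": 0.28,"delta_pos": [5.6,6.6,0],"twist": -1.57},
    {"hand": 0.28,"delta_pos": [5.6,6.6,0],"twist": -1.57},
    {"hand": 0.28,"delta_pos": [5.6,6.6,0],"twist": -1.57}
  ]
}}

```text
t: 13.6
position: [0.5702, -0.2117, 0.0679]
eef_rot: [-3.141, 0.0, 1.436]
contact_force: [-0.2, -0.8, -0.3]
grip_width: 0.0238
```

```bash
python3 look.py i wrist scene; python3 -c "
from h import *
delta(.053,-.209,.003,np.pi/2)"
```

```text
t 13.6 jig mm [  50.5 -208.8] z 67.9 yawj 1.569 F [-0.2 -0.8 -0.3] w 0.0238 j [ 0.9   0.43 -0.72  1.7   0.31  1.13 -0.05]
cm [-0.01  0.24  6.51] twist -0.001 world [ 0.573 -0.212  0.003]
```

View pics/wrist_i.png

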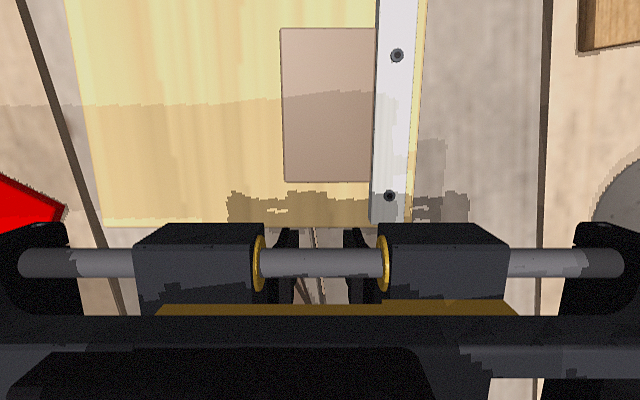

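View pics/scene_i.png

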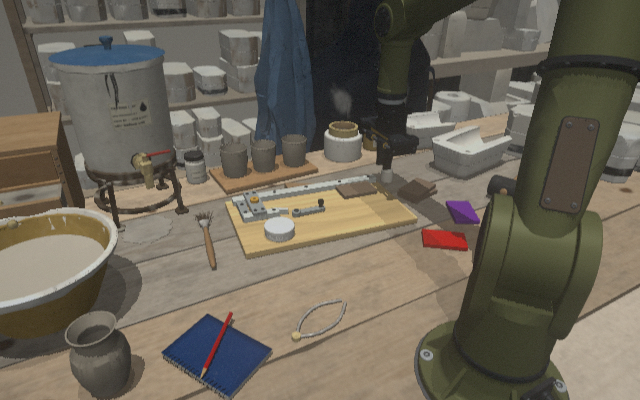

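```bash
python3 - <<'E'
from h import *
for q in [(418,200),(455,194),(460,212),(424,225)]: print(w2j(*ray('top',q,.024)[:2]).round(3))
E
```

```text
[ 0.036 -0.244]
[ 0.064 -0.342]
[ 0.017 -0.36 ]
[-0.03  -0.267]
```

{"fn": "apply_moves", "kwargs": {
  "steps": [
    {"hand": 0.28,"delta_pos": [0.1,0.2,2],"twist": 0},
    {"hand": 0.28,"delta_pos": [0.1,0.2,4],"twist": 0},
    {"hand": 0.28,"delta_pos": [0.1,0.2,5.5],"twist": 0},
    {"hand": 0.28,"delta_pos": [0.1,0.2,6.3],"twist": 0},
    {"hand": 0.28,"delta_pos": [0.1,0.2,6.5],"twist": 0},
    {"hand": 0.28,"delta_pos": [0.1,0.2,6.5],"twist": 0}
  ]
}}

```text
t: 14.45
position: [0.573, -0.2115, 0.0033]
eef_rot: [3.141, 0.0, 1.437]
contact_force: [-0.3, 0.3, -0.2]
grip_width: 0.0246
```

```bash
python3 look.py j wrist
```

```text
t 14.45 jig mm [  53.2 -208.3] z 3.3 yawj 1.57 F [-0.3  0.3 -0.2] w 0.0246 j [ 0.86  0.51 -0.69  1.74  0.37  1.03 -0.09]
```

View pics/wrist_j.png

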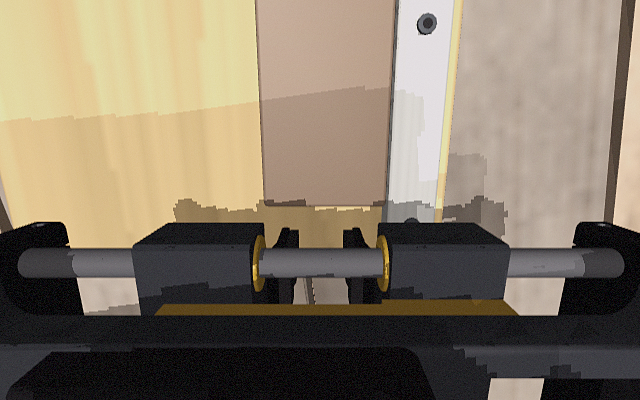

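{"fn": "apply_moves", "kwargs": {
  "steps": [
    {"hand": 0.28,"delta_pos": [1.0,0,0],"twist": 0},
    {"hand": 0.28,"delta_pos": [1.5,0.0,0],"twist": 0},
    {"hand": 0.28,"delta_pos": [2.0,0.1,0],"twist": 0},
    {"hand": 0.28,"delta_pos": [2.7,0.1,0],"twist": 0},
    {"hand": 0.28,"delta_pos": [3.4,0.1,0],"twist": 0},
    {"hand": 0.28,"delta_pos": [4.1,0.1,0],"twist": 0},
    {"hand": 0.28,"delta_pos": [4.8,0.1,0],"twist": 0},
    {"hand": 0.28,"delta_pos": [5.5,0.1,0],"twist": 0},
    {"hand": 0.28,"delta_pos": [6.2,0.1,0],"twist": 0},
    {"hand": 0.28,"delta_pos": [6.9,0.1,0],"twist": 0},
    {"hand": 0.28,"delta_pos": [7.6,0.1,0],"twist": 0},
    {"hand": 0.28,"delta_pos": [8.0,0.1,0],"twist": 0}
  ]
}}

```text
t: 16.0
position: [0.5845, -0.1313, 0.003]
eef_rot: [3.141, -0.0, 1.438]
contact_force: [-0.9, -2.1, 2.0]
grip_width: 0.0244
```

```bash
python3 look.py k wrist
```

```text
t 16.0 jig mm [  53.9 -127.2] z 3.0 yawj 1.571 F [-0.9 -2.1  2. ] w 0.0244 j [ 0.76  0.5  -0.71  1.77  0.37  1.02 -0.23]
```

View pics/wrist_k.png

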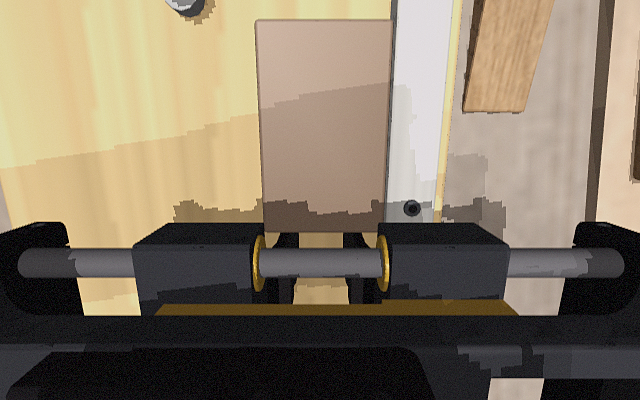

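{"fn": "apply_moves", "kwargs": {
  "steps": [
    {"hand": 0.28,"delta_pos": [0.8,0.0,0],"twist": 0},
    {"hand": 0.28,"delta_pos": [1.7,0.0,0],"twist": 0},
    {"hand": 0.28,"delta_pos": [2.6,0.0,0],"twist": 0},
    {"hand": 0.28,"delta_pos": [3.5,0.0,0],"twist": 0},
    {"hand": 0.28,"delta_pos": [4.4,0.1,0],"twist": 0},
    {"hand": 0.28,"delta_pos": [5.3,0.1,0],"twist": 0},
    {"hand": 0.28,"delta_pos": [6.2,0.1,0],"twist": 0},
    {"hand": 0.28,"delta_pos": [7.1,0.1,0],"twist": 0},
    {"hand": 0.28,"delta_pos": [8.0,0.1,0],"twist": 0},
    {"hand": 0.28,"delta_pos": [8.9,0.1,0],"twist": 0},
    {"hand": 0.28,"delta_pos": [9.6,0.1,0],"twist": 0},
    {"hand": 0.28,"delta_pos": [10.0,0.1,0],"twist": 0}
  ]
}}

```text
t: 17.55
position: [0.599, -0.0326, 0.0032]
eef_rot: [3.141, -0.0, 1.437]
contact_force: [0.8, -0.5, 0.6]
grip_width: 0.0243
```

```bash
python3 look.py l wrist
```

```text
t 17.55 jig mm [ 55.1 -27.5] z 3.2 yawj 1.571 F [ 0.8 -0.5  0.6] w 0.0243 j [ 0.6   0.5  -0.73  1.77  0.39  1.02 -0.41]
```

View pics/wrist_l.png

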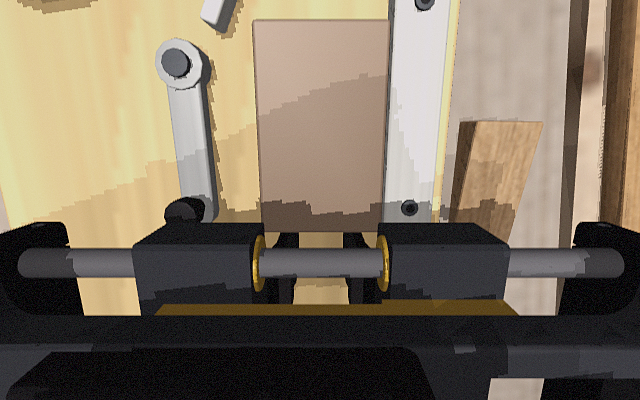

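{"fn": "apply_moves", "kwargs": {
  "steps": [
    {"hand": 0.28,"delta_pos": [0.7,0.0,0],"twist": 0},
    {"hand": 0.28,"delta_pos": [1.4,0.0,0],"twist": 0},
    {"hand": 0.28,"delta_pos": [2.1,0.0,0],"twist": 0},
    {"hand": 0.28,"delta_pos": [2.8,0.0,0],"twist": 0},
    {"hand": 0.28,"delta_pos": [3.5,0.0,0],"twist": 0},
    {"hand": 0.28,"delta_pos": [4.2,0.0,0],"twist": 0},
    {"hand": 0.28,"delta_pos": [4.9,0.0,0],"twist": 0},
    {"hand": 0.28,"delta_pos": [5.6,0.0,0],"twist": 0},
    {"hand": 0.28,"delta_pos": [6.3,0.0,0],"twist": 0},
    {"hand": 0.28,"delta_pos": [7.0,0.0,0],"twist": 0},
    {"hand": 0.28,"delta_pos": [7.0,0.0,0],"twist": 0}
  ]
}}

```text
t: 18.98
position: [0.6079, 0.0377, 0.003]
eef_rot: [-3.141, -0.001, 1.438]
contact_force: [-0.1, 0.9, -0.7]
grip_width: 0.0244
```

```bash
python3 look.py m wrist
```

```text
t 18.98 jig mm [54.6 43.4] z 3.0 yawj 1.572 F [-0.1  0.9 -0.7] w 0.0244 j [ 0.49  0.53 -0.74  1.74  0.4   1.03 -0.53]
```

View pics/wrist_m.png

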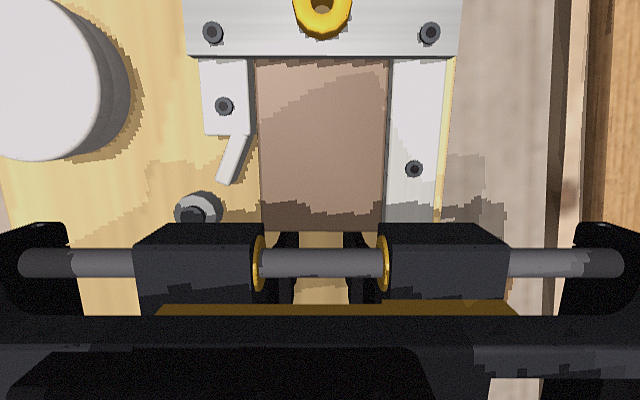

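{"fn": "apply_moves", "kwargs": {
  "steps": [
    {"hand": 0.28,"delta_pos": [0.5,0.0,0],"twist": 0},
    {"hand": 0.28,"delta_pos": [1.0,0.0,0],"twist": 0},
    {"hand": 0.28,"delta_pos": [1.4,0.0,0],"twist": 0},
    {"hand": 0.28,"delta_pos": [1.8,0.0,0],"twist": 0},
    {"hand": 0.28,"delta_pos": [1.8,0.0,0],"twist": 0}
  ]
}}

```text
t: 19.65
position: [0.6105, 0.0547, 0.0031]
eef_rot: [3.141, -0.001, 1.438]
contact_force: [0.1, 1.2, -0.3]
grip_width: 0.0247
```

{"fn": "apply_moves", "kwargs": {
  "steps": [
    {"hand": 0.28,"delta_pos": [0.1,0.0,0],"twist": 0},
    {"hand": 0.28,"delta_pos": [0.2,0.0,0],"twist": 0},
    {"hand": 0.28,"delta_pos": [0.2,0.0,0],"twist": 0}
  ]
}}

```text
t: 20.02
position: [0.6107, 0.0554, 0.0031]
eef_rot: [3.142, 0.001, 1.436]
contact_force: [-0.7, -1.8, 1.6]
grip_width: 0.0242
```

{"fn": "apply_moves", "kwargs": {
  "steps": [
    {"hand": 0.28,"delta_pos": [0.1,0.0,0],"twist": 0},
    {"hand": 0.28,"delta_pos": [0.2,0.0,0],"twist": 0},
    {"hand": 0.28,"delta_pos": [0.2,0.0,0],"twist": 0}
  ]
}}

```text
t: 20.4
position: [0.6109, 0.0569, 0.0031]
eef_rot: [-3.142, 0.001, 1.436]
contact_force: [-0.8, -3.9, 2.4]
grip_width: 0.0243
```

{"fn": "apply_moves", "kwargs": {
  "steps": [
    {"hand": 0.28,"delta_pos": [0.1,0.0,0],"twist": 0},
    {"hand": 0.28,"delta_pos": [0.2,0.0,0],"twist": 0},
    {"hand": 0.28,"delta_pos": [0.2,0.0,0],"twist": 0}
  ]
}}

```text
t: 20.78
position: [0.6109, 0.0569, 0.0031]
eef_rot: [-3.141, 0.004, 1.435]
contact_force: [-1.8, -7.2, 4.1]
grip_width: 0.0245
```

```bash
python3 look.py n wrist
```

```text
t 20.77 jig mm [55.1 62.8] z 3.1 yawj 1.569 F [-1.8 -7.2  4.1] w 0.0245 j [ 0.45  0.53 -0.74  1.73  0.41  1.04 -0.57]
```

View pics/wrist_n.png

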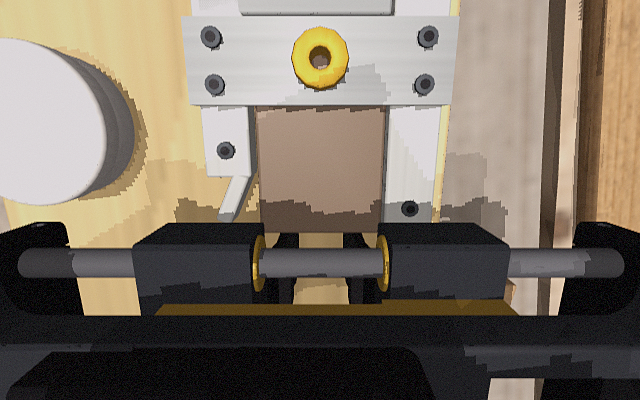

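```bash
python3 - <<'E'
from h import *
import pickle
p=pickle.load(open('wrist_n.pkl','rb'))
for q,z,n in [((262,233),.030,'trail L'),((383,233),.030,'trail R'),((190,103),.042,'bridge138'),((455,105),.042,'bridge138'),((249,177),.034,'mouth 20.5,105'),((320,57),.051,'bush 53.5,155')]: print(n,(w2j(*ray('wrist',q,z,p)[:2])*1000).round(1))
im=cv2.imread('pics/wrist_n.png')[80:260,180:460];cv2.imwrite('pics/wrist_nz.png',cv2.resize(im,None,fx=2.8,fy=2.8,interpolation=cv2.INTER_CUBIC))
E
```

```text
trail L [24.1 74.8]
trail R [86.3 74.7]
bridge138 [ -1.4 137.9]
bridge138 [111.8 136.8]
mouth 20.5,105 [ 20.1 104.6]
bush 53.5,155 [ 54.2 154.2]
```

View pics/wrist_nz.png

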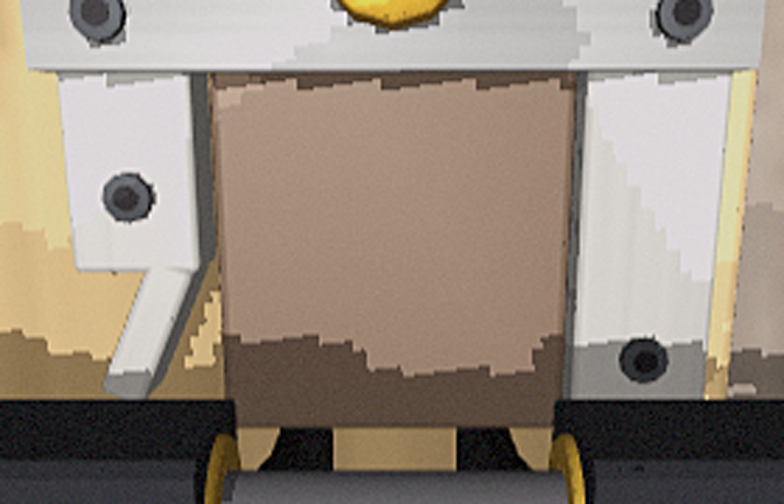

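{"fn": "apply_moves", "kwargs": {
  "steps": [
    {"hand": 0.28,"delta_pos": [-0.8,0,0],"twist": 0},
    {"hand": 0.28,"delta_pos": [-2.5,0,0],"twist": 0},
    {"hand": 0.28,"delta_pos": [-2.5,0,-3],"twist": 0},
    {"hand": 0.1,"delta_pos": [-2.5,0,-6.5],"twist": 0},
    {"hand": 0.0,"delta_pos": [-2.5,0,-7],"twist": 0},
    {"hand": 0.0,"delta_pos": [-2.5,0,-7],"twist": 0}
  ]
}}

```text
t: 21.58
position: [0.6077, 0.0347, 0.0728]
eef_rot: [3.142, 0.0, 1.436]
contact_force: [-1.1, 0.3, -0.6]
grip_width: 0.0035
```

```bash
python3 look.py o wrist; python3 -c "
from h import *
delta(-.027,-.020,.075,np.pi/4)"
```

```text
t 21.57 jig mm [54.8 40.3] z 72.8 yawj 1.57 F [-1.1  0.3 -0.6] w 0.0035 j [ 0.53  0.44 -0.78  1.69  0.34  1.15 -0.48]
cm [-6.03 -8.12 -0.28] twist 0.785 world [ 0.519 -0.014  0.075]
```

View pics/wrist_o.png

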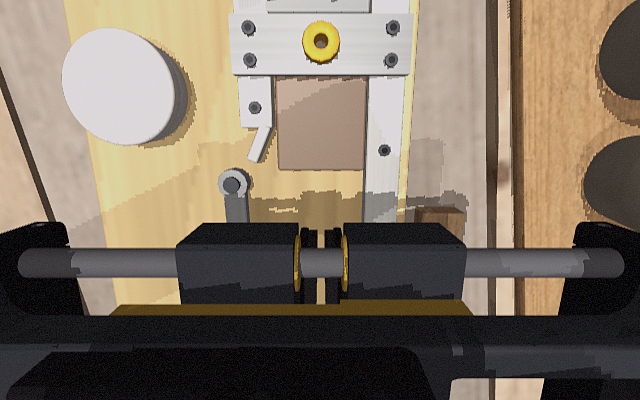

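{"fn": "apply_moves", "kwargs": {
  "steps": [
    {"hand": 0,"delta_pos": [-1.2,-1.6,0],"twist": 0.16},
    {"hand": 0,"delta_pos": [-2.4,-3.2,0],"twist": 0.32},
    {"hand": 0,"delta_pos": [-3.6,-4.8,0],"twist": 0.48},
    {"hand": 0,"delta_pos": [-4.8,-6.4,0],"twist": 0.64},
    {"hand": 0,"delta_pos": [-6.0,-8.1,0],"twist": 0.785},
    {"hand": 0,"delta_pos": [-6.0,-8.1,0],"twist": 0.785},
    {"hand": 0,"delta_pos": [-6.0,-8.1,0],"twist": 0.785}
  ]
}}

```text
t: 22.5
position: [0.5198, -0.0132, 0.0726]
eef_rot: [-3.141, -0.0, 0.654]
contact_force: [0.7, 0.9, -0.2]
grip_width: 0.0007
```

```bash
python3 look.py p wrist; python3 -c "
from h import *
delta(-.027,-.020,.020,np.pi/4)"
```

```text
t 22.5 jig mm [-26.  -18.8] z 72.6 yawj 0.788 F [ 0.7  0.9 -0.2] w 0.0007 j [ 0.6   0.22 -0.68  1.91  0.16  1.07 -1.07]
cm [-0.2   0.02  5.27] twist 0.002 world [ 0.519 -0.014  0.02 ]
```

View pics/wrist_p.png

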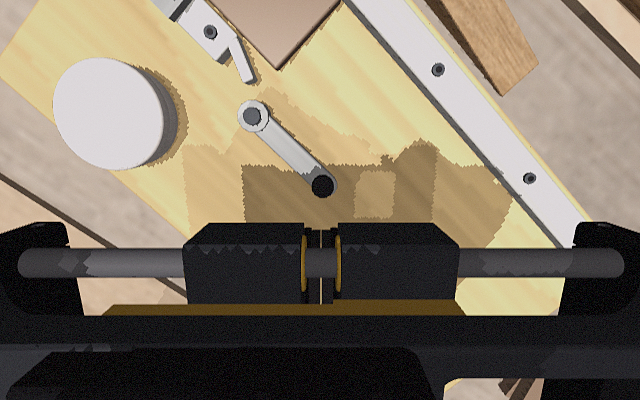

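```bash
python3 - <<'E'
from h import *
import pickle
p=pickle.load(open('wrist_p.pkl','rb'))
k=w2j(*ray('wrist',(322,185),.050,p)[:2])*1000;pv=w2j(*ray('wrist',(252,115),.036,p)[:2])*1000
print(k.round(1),pv.round(1),np.hypot(*(k-pv)),np.arctan2(pv[1]-k[1],k[0]-pv[0]))
n=np.array([1,1])/2**.5
p0=np.array([-26,-18.8])
for th in [1.52,1.35,1.18,1.0,.83,.66,.5,.33,.17,.05,0,-.03]:
    T=np.array([-10+66*np.cos(th),65.5-66*np.sin(th)])-n*17.5
    d=T-np.array([-27,-20]);print(th,T.round(1),'tool cm',(np.array([d@n,d@np.array([1,-1])/2**.5])/10).round(2))
E
```

```text
[-7.2  0.1] [-8.7 64.6] 64.51564898535555 1.547928880170631
1.52 [-19.  -12.8] tool cm [1.07 0.05]
1.35 [ -7.9 -11.3] tool cm [1.97 0.73]
1.18 [ 2.8 -7.9] tool cm [2.96 1.25]
1.0 [13.3 -2.4] tool cm [4.09 1.6 ]
0.83 [22.2  4.4] tool cm [5.2  1.75]
0.66 [29.8 12.7] tool cm [6.32 1.7 ]
0.5 [35.5 21.5] tool cm [7.36 1.49]
0.33 [40.1 31.7] tool cm [8.4  1.08]
0.17 [42.7 42. ] tool cm [9.31 0.55]
0.05 [43.5 49.8] tool cm [9.93 0.05]
0 [43.6 53.1] tool cm [10.16 -0.18]
-0.03 [43.6 55.1] tool cm [10.3  -0.32]
```

{"fn": "apply_moves", "kwargs": {
  "steps": [
    {"hand": 0,"delta_pos": [-0.2,0,2],"twist": 0},
    {"hand": 0,"delta_pos": [-0.2,0,4],"twist": 0},
    {"hand": 0,"delta_pos": [-0.2,0,5],"twist": 0},
    {"hand": 0,"delta_pos": [-0.2,0,5.2],"twist": 0},
    {"hand": 0,"delta_pos": [-0.2,0,5.2],"twist": 0}
  ]
}}

```text
t: 23.18
position: [0.5185, -0.0145, 0.0214]
eef_rot: [3.141, -0.001, 0.652]
contact_force: [0.7, 0.1, -0.6]
grip_width: 0.0003
```

```bash
python3 look.py q wrist
```

```text
t 23.18 jig mm [-27.  -20.3] z 21.4 yawj 0.786 F [ 0.7  0.1 -0.6] w 0.0003 j [ 0.58  0.29 -0.67  1.96  0.21  0.97 -1.11]
```

View pics/wrist_q.png

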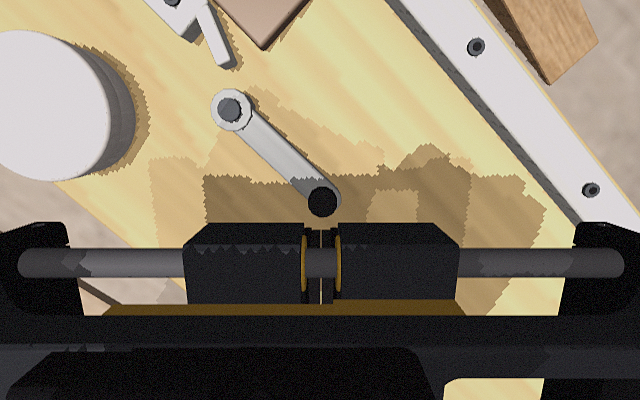

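{"fn": "apply_moves", "kwargs": {
  "steps": [
    {"hand": 0,"delta_pos": [0.6,0,0],"twist": 0},
    {"hand": 0,"delta_pos": [1.07,0.05,0],"twist": 0},
    {"hand": 0,"delta_pos": [1.5,0.4,0],"twist": 0},
    {"hand": 0,"delta_pos": [1.97,0.73,0],"twist": 0},
    {"hand": 0,"delta_pos": [2.45,1.0,0],"twist": 0},
    {"hand": 0,"delta_pos": [2.96,1.25,0],"twist": 0},
    {"hand": 0,"delta_pos": [3.5,1.45,0],"twist": 0},
    {"hand": 0,"delta_pos": [4.1,1.6,0],"twist": 0},
    {"hand": 0,"delta_pos": [4.65,1.7,0],"twist": 0},
    {"hand": 0,"delta_pos": [5.2,1.75,0],"twist": 0},
    {"hand": 0,"delta_pos": [5.2,1.75,0],"twist": 0}
  ]
}}

```text
t: 24.6
position: [0.5706, 0.0038, 0.0212]
eef_rot: [-3.141, -0.001, 0.653]
contact_force: [0.2, -0.7, 0.5]
grip_width: 0.0004
```

```bash
python3 look.py r wrist
```

```text
t 24.6 jig mm [22.1  4.8] z 21.2 yawj 0.786 F [ 0.2 -0.7  0.5] w 0.0004 j [ 0.5   0.39 -0.65  1.83  0.27  1.01 -1.18]
```

View pics/wrist_r.png

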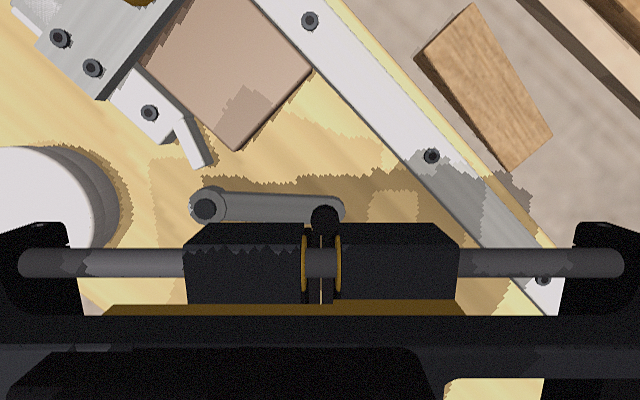

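{"fn": "apply_moves", "kwargs": {
  "steps": [
    {"hand": 0,"delta_pos": [0.55,0,0],"twist": 0},
    {"hand": 0,"delta_pos": [1.1,-0.05,0],"twist": 0},
    {"hand": 0,"delta_pos": [1.65,-0.13,0],"twist": 0},
    {"hand": 0,"delta_pos": [2.15,-0.26,0],"twist": 0},
    {"hand": 0,"delta_pos": [2.7,-0.45,0],"twist": 0},
    {"hand": 0,"delta_pos": [3.2,-0.67,0],"twist": 0},
    {"hand": 0,"delta_pos": [3.65,-0.92,0],"twist": 0},
    {"hand": 0,"delta_pos": [4.1,-1.2,0],"twist": 0},
    {"hand": 0,"delta_pos": [4.4,-1.42,0],"twist": 0},
    {"hand": 0,"delta_pos": [4.65,-1.62,0],"twist": 0},
    {"hand": 0,"delta_pos": [4.65,-1.62,0],"twist": 0}
  ]
}}

```text
t: 26.02
position: [0.597, 0.0446, 0.021]
eef_rot: [-3.141, -0.0, 0.652]
contact_force: [0.4, 0.3, -0.7]
grip_width: 0.0005
```

```bash
python3 look.py s wrist
```

```text
t 26.02 jig mm [42.9 48.7] z 21.0 yawj 0.786 F [ 0.4  0.3 -0.7] w 0.0005 j [ 0.41  0.45 -0.65  1.76  0.31  1.04 -1.27]
```

View pics/wrist_s.png

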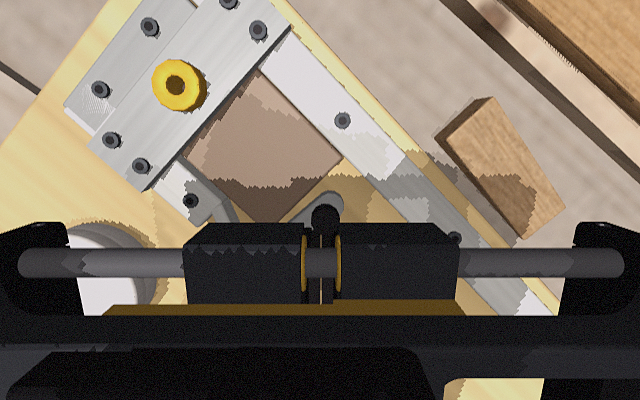

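{"fn": "apply_moves", "kwargs": {
  "steps": [
    {"hand": 0,"delta_pos": [0.12,-0.1,0],"twist": 0},
    {"hand": 0,"delta_pos": [0.24,-0.2,0],"twist": 0},
    {"hand": 0,"delta_pos": [0.24,-0.2,0],"twist": 0}
  ]
}}

```text
t: 26.45
position: [0.5977, 0.047, 0.021]
eef_rot: [3.142, 0.0, 0.652]
contact_force: [-0.2, 0.1, -0.1]
grip_width: 0.0005
```

{"fn": "apply_moves", "kwargs": {
  "steps": [
    {"hand": 0,"delta_pos": [0.07,-0.07,0],"twist": 0},
    {"hand": 0,"delta_pos": [0.14,-0.14,0],"twist": 0},
    {"hand": 0,"delta_pos": [0.14,-0.14,0],"twist": 0}
  ]
}}

```text
t: 26.82
position: [0.5981, 0.049, 0.021]
eef_rot: [3.141, -0.0, 0.652]
contact_force: [-0.8, -0.3, -0.6]
grip_width: 0.0009
```

{"fn": "apply_moves", "kwargs": {
  "steps": [
    {"hand": 0,"delta_pos": [0.07,-0.07,0],"twist": 0},
    {"hand": 0,"delta_pos": [0.14,-0.14,0],"twist": 0},
    {"hand": 0,"delta_pos": [0.14,-0.14,0],"twist": 0}
  ]
}}

```text
t: 27.2
position: [0.5982, 0.0495, 0.021]
eef_rot: [3.14, 0.001, 0.651]
contact_force: [-0.0, -4.9, 0.2]
grip_width: 0.0002
```

{"fn": "apply_moves", "kwargs": {
  "steps": [
    {"hand": 0,"delta_pos": [0.07,-0.07,0],"twist": 0},
    {"hand": 0,"delta_pos": [0.14,-0.14,0],"twist": 0},
    {"hand": 0,"delta_pos": [0.14,-0.14,0],"twist": 0}
  ]
}}

```text
t: 27.58
position: [0.5979, 0.0498, 0.0208]
eef_rot: [3.14, 0.004, 0.65]
contact_force: [-2.6, -7.8, 0.9]
grip_width: 0.0005
```

```bash
python3 look.py t wrist
```

```text
t 27.57 jig mm [43.1 54.1] z 20.8 yawj 0.783 F [-2.6 -7.8  0.9] w 0.0005 j [ 0.4   0.45 -0.64  1.75  0.31  1.04 -1.28]
```

View pics/wrist_t.png

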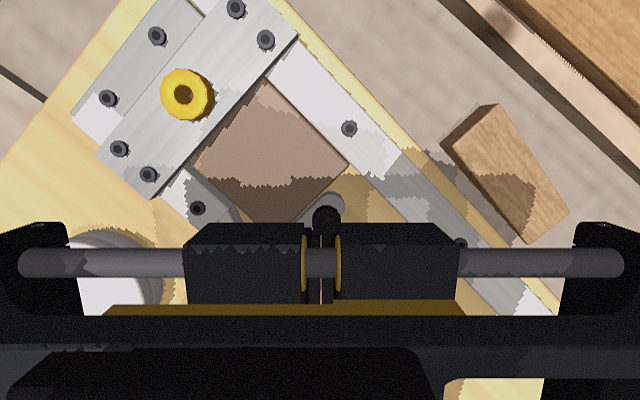

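{"fn": "apply_moves", "kwargs": {
  "steps": [
    {"hand": 0,"delta_pos": [-0.7,0.5,0],"twist": 0},
    {"hand": 0,"delta_pos": [-2,1.2,0],"twist": 0},
    {"hand": 0,"delta_pos": [-2.5,1.5,-2],"twist": 0},
    {"hand": 0,"delta_pos": [-4,2,-6],"twist": -0.15},
    {"hand": 0,"delta_pos": [-6,2.5,-10],"twist": -0.32},
    {"hand": 0,"delta_pos": [-8,3,-12],"twist": -0.48},
    {"hand": 0,"delta_pos": [-9,3.5,-12],"twist": -0.64},
    {"hand": 0,"delta_pos": [-9,3.5,-12],"twist": -0.78},
    {"hand": 0,"delta_pos": [-9,3.5,-12],"twist": -0.78},
    {"hand": 0,"delta_pos": [-9,3.5,-12],"twist": -0.78}
  ]
}}

```text
t: 28.88
position: [0.5485, -0.0292, 0.1417]
eef_rot: [3.141, -0.0, 1.43]
contact_force: [0.5, -0.2, -0.5]
grip_width: 0.0005
```

```bash
python3 look.py u wrist scene
```

```text
t 28.88 jig mm [  4.6 -30.8] z 141.7 yawj 1.564 F [ 0.5 -0.2 -0.5] w 0.0005 j [ 0.72  0.23 -0.8   1.77  0.18  1.22 -0.27]
```

View pics/wrist_u.png

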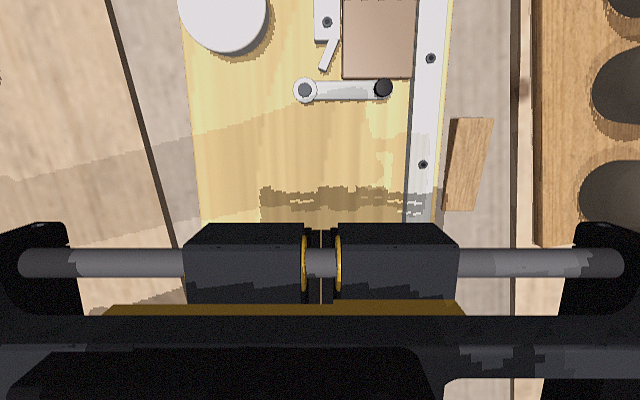

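View pics/scene_u.png

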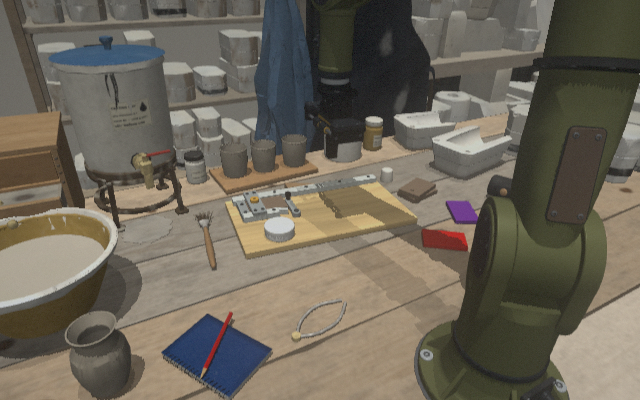

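```bash
python3 - <<'E'
from h import *
import pickle
p=pickle.load(open('wrist_u.pkl','rb'))
f=lambda q,z:(w2j(*ray('wrist',q,z,p)[:2])*1000).round(1)
k=f((383,88),.050);pv=f((305,90),.036);print(k,pv,np.arctan2(pv[1]-k[1],k[0]-pv[0]))
print('tile trailing',f((342,78),.030),f((411,78),.030))
im=cv2.imread('pics/wrist_u.png')[0:125,280:450];cv2.imwrite('pics/wrist_uz.png',cv2.resize(im,None,fx=4.5,fy=4.5,interpolation=cv2.INTER_CUBIC))
E
```

```text
[55.7 63.7] [-8.9 64.1] 0.006191871332572431
tile trailing [23.3 74.4] [83.6 73.9]
```

View pics/wrist_uz.png

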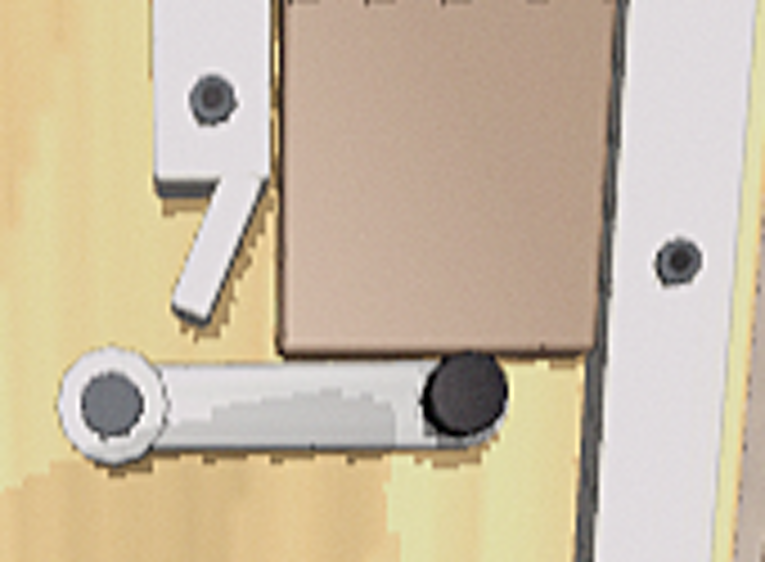

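```bash
python3 -c "
from rig import workorder
print(workorder.sign_off())"
```

```text
the job is handed in; nothing more can be done
None
```

The tile is loaded in the jig and the stop arm is closed behind it; I handed the job in at about 29 s of the 70 s allowed. It reported no verdict.

- **Tile:** I pushed it flush to the fence with two fingertips, then slid it along the fence under the bridge until it stopped dead at about 7 N. It was never picked up.
- **Stop arm:** I pushed the knob round until it stopped at its limit at about 8 N, then backed the gripper away clear of everything.

**Last checks (wrist camera):**
- The tile's trailing edge measures jig y ≈ 74–75 mm, against 75 mm when fully home.
- Its fence-side edge measures x ≈ 84 mm, against 85 mm at the fence, and the picture shows no gap.
- The arm angle measures about 0.006 rad.
- In the pictures the tin and the things around the board look undisturbed; I compared these by eye, not by measurement.

**What disagreed:** The reported TCP height did not match the cameras. The fingertips really stood about 3 cm higher than the pose and the stated tip length imply. Because of this, my first push passed over the tile without touching it, and I corrected the height before pushing again. My first jig position, from the top view, was also about 3 mm off in x, so I used the wrist-camera measurement instead.

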